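# Change the drying sticks at the print station

### The arm

A 6-joint arm with a two-finger parallel gripper is mounted at the origin on the work surface. World frame = base frame: x ahead of the robot, y to its left, z up, the work surface at z = 0. Lengths are in m, angles in rad, forces in N, time in s.
With the tool pointing down it reaches from about 0.35 to 1 m from the base axis. Payload 7.1 kg.
Tool frame: the origin (TCP) lies at the very end of the fingers, on their centre line; the grasp point (between the pads) lies 19 mm behind it; z points along the fingers, x is the direction in which the jaws open and shut, and the axes are right-handed (so a half turn about z gives the same grasp; the last joint's range is limited). The gripper opens to 85 mm and grips with 20 to 120 N. Pads are 22 mm wide; open, the fingers measure 114 mm over their backs; the gripper's body (76 mm by 85 mm) begins 54 mm behind the grasp point. The pads swing forward as they close: fully open they stand 13 mm farther back than shut.
Start: joints at [1.268, 0.423, 1.63, -0, 1.089, -0.019], TCP at [0.175, 0.6, 0.231] pointing down, gripper open.
Joint ranges: [-3, 3], [-0.9, 2.11], [0.09, 2.58], [-1.31, 4.45], [0.11, 2.69], [-2.54, 2.54]. Speed limits (rad/s): [2.39, 2.39, 3.01, 3.14, 3.14, 3.14].

### API

Orientations are given as a rotation vector (axis times angle).
In Python, from workcell import manip, imaging, nets gives the robot as it stands. The module is installed in compiled form; this text tells all that it offers.
- The arm moves only by the tool step_arm, never from a script. Its arguments are lists of equal length, an entry for each row: "travel": the shift along the tool's x, y, z in cm, a list of three; "turn": the turn, a rotation vector about the tool's x, y, z in degrees, a list of three. In form: {"travel": [[dx, dy, dz], ...], "turn": [[rx, ry, rz], ...]}. A call has 1 to 8 rows; each row shifts and turns the commanded pose from where the row before left it, along the tool's axes as they then stand; what a row does not reach is not made up. A row lasts 1/12 s, in which the tool goes at most 41.7 mm and 7.16 degrees, less where a joint would pass 70% of its speed; a pose out of reach is approached as far as the arm can. A call is refused whole if a number of a shift passes 4.17 or a number of a turn 7.16, either way. A call with a gripper value outside its range is refused whole. "grip" is the closure, from 0 (fully open) to 1 (shut), set as the call begins (left out, the last holds). The fingers move at their own pace and stop on an object; "force" is the grip in N (left out, the last holds). Time passes only in rows, so rows that do not move let the fingers close. It gives the time, the measured TCP pose, the force and the opening at its end, in the units of the state.
- manip.get_state(): the state, without advancing time (a new reading comes with each control period).
- imaging.capture(name): name is "scene" or "side" or "wrist"; returns a dict with "color" (400x640x3 uint8, red, green, blue), "camera_matrix" (3x3 intrinsics, pixels), "rvec" (rotation vector, rad) and "tvec" (3), from world to camera coordinates, as OpenCV has them; the wrist camera has in their place "mount" (4x4, takes a point from camera to tool coordinates, whose origin is the TCP and whose axes are the tool frame's). Camera axes: x right, y down, z forward; pixel columns grow to the right and rows downward; lengths in m; the calibration is good to about 2 mm. The wrist camera is an equidistant fisheye: a pixel r from the principal point sees the ray r / f radians off the axis. A picture is of the moment at which its call begins: read the wrist's pose just before it. There is no depth.
- manip.sign_off(): hands the job in, once; it reports no verdict.
Trained networks look in a picture, given as the dict that the camera call returned (one of the last four; its "shot" number tells which), for a name from the list of things; names that differ only in an ending like _2 or _b are one class to them, and where a whole thing is asked for, a point or a joint stands for the part that bears it (a point fixed in the world has none). Each returns a list of dicts, best first, with "conf" (0 to 1); they miss things now and then, are a little off and sometimes report something else, mostly with a low value. They report only what shows in the picture. A call takes as long as a camera call. They do not tell look-alikes from the thing itself.
- nets.trace(target, picture): "region" (400x640 bool, what is visible of it) and "uv" ([column, row] in pixels, amid what is visible of it).
The state is a dict: "time": time; "joints": joint angles; "qd": joint speeds; "tau": joint torques, N m; "position": TCP position; "eef_rot": TCP orientation; "ft_force": force on the tool from outside, world axes, zero at the start; "moment": the same for the moment, N m; "finger_gap": opening from 0.0 (shut) to 1.0 (fully open).
Only numpy, scipy, OpenCV 4.12 (cv2) and the standard library are available. Lean on these libraries where they do the work, as an engineer would, in place of code of your own. Each camera call takes 0.05 s, during which the arm holds its last target. There are 200 camera calls.

### The job

With the shaker jar still locked upright, unscrew its perforated cap and set the cap down right side up on the orange trivet. Then swing the lock collar open, tip the jar by its crank so that all the sticks left inside pour out over the tray, bring the jar back fully upright and turn the collar back to its locked mark. In the end every white stick, also those lying about on the cart, must lie in the tray; leave the other things on the cart where they are.

Things in the scene. Friction and masses are not known exactly. Their poses are not given: they have to be found in the camera images.
- stand: fixed shaker stand: grey base plate 150 mm (its x) by 187 mm (its y, from -135 to +52 mm), 25 mm thick, two uprights at x = +-58 mm (12 mm thick, 158 mm high) with the jar between them. Origin on the table below the middle of the upright jar; z up, yaw varies. The jar's crank is outside the -x upright, the lock lever on the -y side, the tray on the +y side
- jar (a joint): tip angle of the steel jar (rad): 0 upright against a stop, to 2.2 mouth down over the tray at the stand's +y. Friction 0.2 N m: stays where left. With the collar within 0.4 of locked, its tab blocks a tongue at the jar's foot: tip under about 0.05; nor can the collar lock under a tipped jar. Sticks inside slide out between 1.9 and 2.15
- jar_pin (a point): grip point of the crank pin that tips the jar: round black bar, 16 mm in diameter, along the stand's x from -71 to -151 mm; point on its axis at x = -115. It circles the hinge line at 75 mm: in the stand's y-z plane at 155 deg from +y with the jar upright (-y side, 32 mm above the hinge), over the top, to 29 deg above +y at 2.2 rad. Pinched from above it turns between the fingers
- jar_mouth (a point): centre of the jar's open mouth (its rim plane), 90 mm from the tipping hinge along the jar's axis (the point's z), bore 56 mm, outside 62 mm; 230 mm above the table when upright. The hinge line runs along the stand's x axis, 140 mm above the stand's origin
- jar_inside (a point): centre of the jar's inner floor, 140 mm below the mouth; moves with the jar, z along the jar's axis
- collar (a joint): angle of the captive lock collar round the stand's upright axis, below the jar (rad): 0 = locked mark (at its stop; lever over the three white marks, pointing 85 deg clockwise of the stand's +x, so to its -y), 1.0 = fully open, counter-clockwise from above (over the single white mark, towards the stand's +x). Friction about 0.15 N m; stays where it is left
- collar_knob (a point): the lever's upright black round post, 16 mm in diameter, from 30 to 120 mm above the table; the point is on its axis 100 mm above the table. It goes round the stand's upright axis at a radius of 125 mm.
- cap_grip (a point): centre of the grip rib of the loose perforated steel cap (about 120 g): rib 62 mm long along the point's x, 14 mm thick along its y, 36 mm high (18 mm above and below this point), on top of the round cap, 83 mm in diameter, 25 mm high. The cap's underside is 43 mm below this point
- cap: the same cap, origin at the centre of its underside. Twist-off: two lugs in the skirt at its +-x sit under an interrupted flange of the jar. It starts 1.1 to 1.95 rad clockwise of release: turn it counter-clockwise from above until the rib lies along the stand's x axis (within 0.1 rad; a stop 0.05 to 0.1 further), then it lifts straight off (20 mm of skirt). Before that it catches after 2 mm
- trivet_top (a point): middle of the top face of the orange silicone trivet, a fixed round mat 150 mm in diameter, 8 mm thick, lying flat on the table to the robot's right
- tray_in (a point): centre of the inner floor (4 to 5 mm above the table) of the fixed aluminium drying tray, 180 mm along its x by 170 mm along its y outside, walls 4 mm thick and 35 mm high
- piece1_mid (a point): glazed white drying stick, a plain square bar 14 by 14 mm and 60 mm long, 20 g, slippery; the point is its centre, half-way along; starts standing inside the jar (if present); its long axis is the point's z
- piece2_mid (a point): glazed white drying stick, a plain square bar 14 by 14 mm and 60 mm long, 20 g, slippery; the point is its centre, half-way along; starts standing inside the jar (if present); its long axis is the point's z
- piece3_mid (a point): glazed white drying stick, a plain square bar 14 by 14 mm and 60 mm long, 20 g, slippery; the point is its centre, half-way along; starts standing inside the jar (if present); its long axis is the point's z
- piece4_mid (a point): glazed white drying stick, a plain square bar 14 by 14 mm and 60 mm long, 20 g, slippery; the point is its centre, half-way along; starts standing inside the jar (if present); its long axis is the point's z
- piece5_mid (a point): glazed white drying stick, a plain square bar 14 by 14 mm and 60 mm long, 20 g, slippery; the point is its centre, half-way along; starts standing inside the jar (if present); its long axis is the point's z
- stray1_mid (a point): glazed white drying stick, a plain square bar 14 by 14 mm and 60 mm long, 20 g, slippery; the point is its centre, half-way along; starts lying on the table to the robot's left (if present); its long axis is the point's x
- stray2_mid (a point): glazed white drying stick, a plain square bar 14 by 14 mm and 60 mm long, 20 g, slippery; the point is its centre, half-way along; starts lying on the table to the robot's left (if present); its long axis is the point's x
- stray3_mid (a point): glazed white drying stick, a plain square bar 14 by 14 mm and 60 mm long, 20 g, slippery; the point is its centre, half-way along; starts lying on the table to the robot's left (if present); its long axis is the point's x
- stray4_mid (a point): glazed white drying stick, a plain square bar 14 by 14 mm and 60 mm long, 20 g, slippery; the point is its centre, half-way along; starts lying on the table to the robot's left (if present); its long axis is the point's x
- canister: bystander: small lidded steel canister, 80 mm in diameter, 88 mm high, near the trivet (origin under its foot)
- tape_gun: bystander: white tape gun body, 150 mm long, 93 mm high
- clamp: bystander: chrome bar clamp, 220 mm long, lying flat, 20 mm high; fixed things farther back: scraper, spool, scale
Not all that is in view belongs to the job. What is shaped like the cap but yellow is not meant. Leave any purple look-alike of the part that bears stray2_mid alone.

How it is judged:
On the way, in this order (a step that is already met when the one before it is completed fails the run):
1. the cap is off and lies on the trivet while the jar is still upright and locked (horizontal distance between cap_grip and trivet_top below 0.035 m and z of cap_grip in the frame of trivet_top below 0.05 m and angle between cap_grip's own z axis and vertical below 0.12 rad and value of joint jar below 0.08 rad and value of joint collar below 0.12 rad), for 0.2 s.
2. the jar is tipped well past level and every stick has left it (value of joint jar above 1.7 rad and distance between each of piece1_mid, piece2_mid, piece3_mid, piece4_mid, piece5_mid and jar_inside above 0.15 m), for 0.2 s.
3. the jar is upright again and the collar is on its locked mark (value of joint jar below 0.08 rad and value of joint collar below 0.12 rad), for 0.2 s.
At the end, for the whole second after the job is handed in: Cap right side up on the trivet (centres within 35 mm, tilt under 0.12 rad); jar upright (under 0.08 rad); collar at its locked mark (under 0.12 rad); every stick present at rest in the tray (centre inside the walls, under 50 mm above its floor) (all of step 3 and horizontal distance between cap_grip and trivet_top below 0.035 m and z of cap_grip in the frame of trivet_top below 0.05 m and angle between cap_grip's own z axis and vertical below 0.12 rad and x of piece1_mid in the frame of tray_in between -0.086 and 0.086 m and y of piece1_mid in the frame of tray_in between -0.081 and 0.081 m and z of each of piece1_mid, piece2_mid, piece3_mid, piece4_mid, piece5_mid, stray1_mid, stray2_mid, stray3_mid, stray4_mid in the frame of tray_in below 0.05 m and linear speed of each of piece1, piece2, piece3, piece4, piece5, stray1, stray2, stray3, stray4 below 0.03 m/s and x of piece2_mid in the frame of tray_in between -0.086 and 0.086 m and y of piece2_mid in the frame of tray_in between -0.081 and 0.081 m and x of piece3_mid in the frame of tray_in between -0.086 and 0.086 m and y of piece3_mid in the frame of tray_in between -0.081 and 0.081 m and x of piece4_mid in the frame of tray_in between -0.086 and 0.086 m and y of piece4_mid in the frame of tray_in between -0.081 and 0.081 m and x of piece5_mid in the frame of tray_in between -0.086 and 0.086 m and y of piece5_mid in the frame of tray_in between -0.081 and 0.081 m and x of stray1_mid in the frame of tray_in between -0.086 and 0.086 m and y of stray1_mid in the frame of tray_in between -0.081 and 0.081 m and x of stray2_mid in the frame of tray_in between -0.086 and 0.086 m and y of stray2_mid in the frame of tray_in between -0.081 and 0.081 m and x of stray3_mid in the frame of tray_in between -0.086 and 0.086 m and y of stray3_mid in the frame of tray_in between -0.081 and 0.081 m and x of stray4_mid in the frame of tray_in between -0.086 and 0.086 m and y of stray4_mid in the frame of tray_in between -0.081 and 0.081 m and linear speed of cap below 0.02 m/s); the robot touches nothing.
It fails at once if another thing on the cart (canister, tape gun, clamp) is shoved more than 50 mm from its place or, for the canister, tipped over (distance of any of canister, tape_gun, clamp from where it was at the start of the episode above 0.05 m or angle between canister's own z axis and vertical above 0.5 rad).
Of piece1, piece2, piece3, piece4, piece5 only 2 to 5 are there at a start; the rules pass over those that are not, and their reading is None.
Of stray1, stray2, stray3, stray4 only 2 to 4 are there at a start; the rules pass over those that are not, and their reading is None.
At some moment in a run one of stray1, stray2, stray3, stray4 may be knocked a few centimetres aside while the robot is not near it.
It also fails if it takes over 210 s, if anything falls off the work surface, if the arm or the gripper's body presses on something with over 40 N, if the wrist force passes 120 N, or if a joint passes its speed limit or range.

## Working session

There is one attempt and no reset: what is moved stays moved. The work goes in short steps, Python scripts to look and compute and a tool call to move; the robot and the scene stay as the last step left them, time stands still between calls to the robot, and variables do not carry over. Pictures are saved under pics/ and viewed, about 12 in all and at most 16, crops included, and the job is handed in when it is done.

Besides the shell and the picture viewer there is one more tool, called after "Emit:" as name(argument=value, ...), one argument or row to a line, values as JSON. step_arm: Moves the arm, as the interface text tells. Its arguments: {"type":"object","properties":{"travel":{"type":"array"},"turn":{"type":"array"},"grip":{"type":"number"},"force":{"type":"number"}},"required":["travel","turn"]}

```bash
mkdir -p pics
cat > h.py <<'E'
import numpy as np, cv2
from scipy.spatial.transform import Rotation as R
from workcell import manip, imaging, nets
def cam(n):
    s=manip.get_state(); p=imaging.capture(n); p['state']=s; return p
def save(p,f,crop=None,scale=1):
    im=p['color'][:,:,::-1]
    if crop: im=im[crop[1]:crop[3],crop[0]:crop[2]]
    cv2.imwrite('pics/'+f,cv2.resize(im,None,fx=scale,fy=scale,interpolation=cv2.INTER_CUBIC))
def ray(p,uv):
    K=p['camera_matrix']; x=(uv[0]-K[0,2])/K[0,0]; y=(uv[1]-K[1,2])/K[1,1]
    if 'mount' in p:
        th=np.hypot(x,y); d=np.array([x/th*np.sin(th),y/th*np.sin(th),np.cos(th)]) if th>1e-9 else np.array([0,0,1.])
        M=p['mount']; s=p['state']; Rt=R.from_rotvec(s['eef_rot']).as_matrix()
        return Rt@M[:3,3]+s['position'], Rt@M[:3,:3]@d
    Rc=R.from_rotvec(np.ravel(p['rvec'])).as_matrix(); return -Rc.T@np.ravel(p['tvec']), Rc.T@np.array([x,y,1.])
def at_z(p,uv,z):
    o,d=ray(p,uv); return o+d*(z-o[2])/d[2]
def proj(p,X):
    K=p['camera_matrix']; X=np.asarray(X,float)
    if 'mount' in p:
        M=p['mount']; s=p['state']; Rt=R.from_rotvec(s['eef_rot']).as_matrix()
        c=M[:3,:3].T@(Rt.T@(X-s['position'])-M[:3,3]); r=np.hypot(c[0],c[1]); th=np.arctan2(r,c[2]); c=np.array([c[0]/r*th,c[1]/r*th,1])
    else: c=R.from_rotvec(np.ravel(p['rvec'])).as_matrix()@X+np.ravel(p['tvec'])
    return np.array([K[0,0]*c[0]/c[2]+K[0,2],K[1,1]*c[1]/c[2]+K[1,2]])
def tri(p1,u1,p2,u2):
    (a,d),(b,e)=ray(p1,u1),ray(p2,u2); A=np.c_[d,-e]; t=np.linalg.lstsq(A,b-a,rcond=None)[0]
    return (a+d*t[0]+b+e*t[1])/2, np.linalg.norm(a+d*t[0]-b-e*t[1])
E
python3 - <<'E'
from h import *
s=manip.get_state(); print(s['position'],s['eef_rot'],s['finger_gap'],s['time'])
print(R.from_rotvec(s['eef_rot']).as_matrix().round(3))
for n in ['scene','side','wrist']:
    p=cam(n); save(p,n+'0.png')
    print(n,p['camera_matrix'].round(1).tolist(), ray(p,[320,200]) if 1 else '')
    if n=='wrist': print(p['mount'].round(3))
    for t in ['stand','cap','cap_grip','collar_knob','jar_pin','trivet_top','tray_in','stray1_mid','canister','tape_gun','clamp']:
        try: r=nets.trace(t,p)
        except Exception as e: print(t,e); continue
        print(t,[(round(q['conf'],2),np.round(q['uv']).tolist(),int(q['region'].sum())) for q in r])
E
```

```text
[0.17478862 0.59947199 0.23053183] [ 2.51250738e+00  1.88443724e+00 -2.04956564e-03] 1.0026176091644095 0.0
[[ 0.28   0.96  -0.   ]
 [ 0.96  -0.28  -0.002]
 [-0.002 -0.    -1.   ]]
scene [[384.0, 0.0, 324.2], [0.0, 384.0, 202.0], [0.0, 0.0, 1.0]] (array([0.81417336, 0.45753796, 1.06544888]), array([-0.30624232, -0.43843946, -0.84506456]))
stand [(0.85, [290.0, 230.0], 2855), (0.55, [414.0, 340.0], 114), (0.32, [239.0, 186.0], 1271)]
cap [(0.81, [293.0, 203.0], 893), (0.58, [365.0, 218.0], 570)]
cap_grip [(0.9, [361.0, 218.0], 588), (0.66, [292.0, 202.0], 890), (0.56, [294.0, 221.0], 588)]
collar_knob [(0.85, [288.0, 234.0], 384), (0.64, [299.0, 222.0], 547)]
jar_pin [(0.81, [297.0, 223.0], 580)]
trivet_top [(0.96, [242.0, 183.0], 1283)]
tray_in [(0.66, [332.0, 269.0], 3763), (0.36, [240.0, 184.0], 1242)]
stray1_mid [(0.7, [388.0, 327.0], 104)]
canister [(0.63, [280.0, 158.0], 634), (0.33, [290.0, 231.0], 2789)]
tape_gun [(0.65, [272.0, 122.0], 850), (0.38, [290.0, 230.0], 2733)]
clamp [(0.86, [330.0, 171.0], 517), (0.53, [290.0, 232.0], 2786)]
side [[373.1, 0.0, 317.2], [0.0, 373.1, 
[... 717 characters left out ...]
65)]
wrist [[309.7, 0.0, 320.5], [0.0, 309.7, 198.4], [0.0, 0.0, 1.0]] (array([0.10356648, 0.6214674 , 0.3743702 ]), array([ 0.28856755, -0.08594221, -0.95359462]))
[[ 1.    -0.    -0.     0.001]
 [ 0.     0.955  0.296 -0.075]
 [-0.    -0.296  0.955 -0.143]
 [ 0.     0.     0.     1.   ]]
stand [(0.61, [6.0, 351.0], 680)]
cap [(0.9, [83.0, 334.0], 606)]
cap_grip [(0.72, [82.0, 331.0], 604)]
collar_knob []
jar_pin [(0.53, [37.0, 367.0], 772)]
trivet_top [(0.49, [59.0, 387.0], 132)]
tray_in [(0.8, [165.0, 388.0], 830)]
stray1_mid [(0.71, [168.0, 386.0], 852), (0.31, [58.0, 384.0], 138)]
canister [(0.61, [37.0, 367.0], 742)]
tape_gun [(0.74, [9.0, 350.0], 711)]
clamp [(0.8, [43.0, 324.0], 660)]
```

Run:
```python
import cv2,numpy as np
a=cv2.imread('pics/scene0.png')[90:390,180:500]; b=cv2.imread('pics/side0.png')[140:390,220:480]
cv2.imwrite('pics/a.png',cv2.resize(a,(640,600),interpolation=cv2.INTER_CUBIC)); cv2.imwrite('pics/b.png',cv2.resize(b,(624,600),interpolation=cv2.INTER_CUBIC))
```

```text
(no output)
```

View pics/a.png

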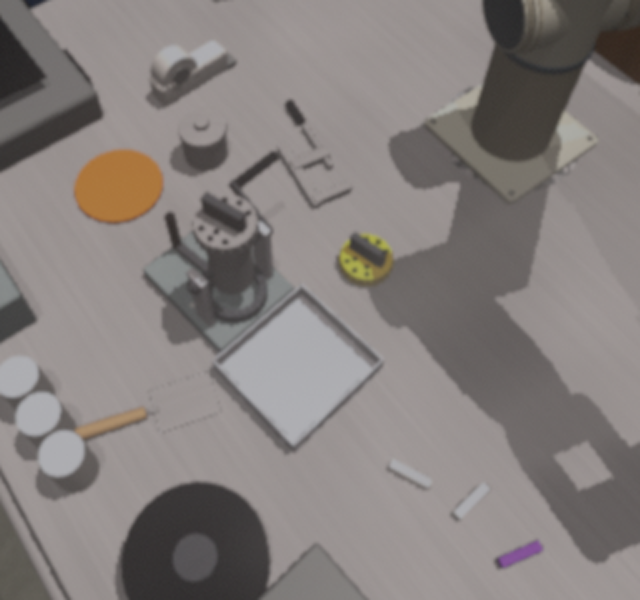

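View pics/b.png

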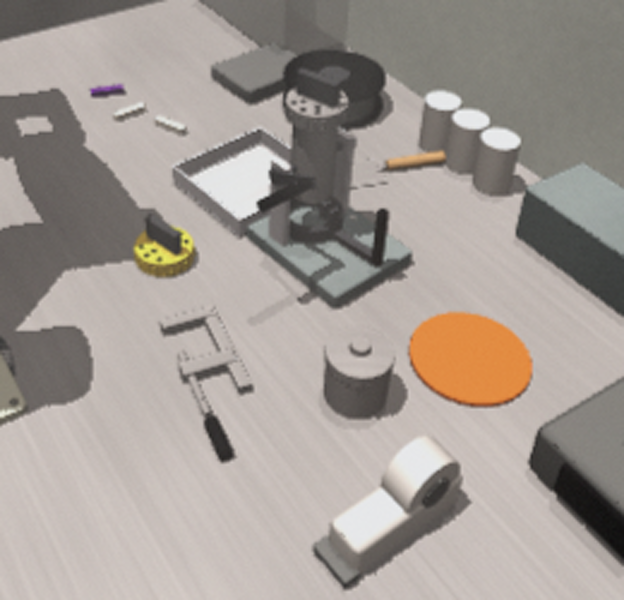

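View pics/wrist0.png

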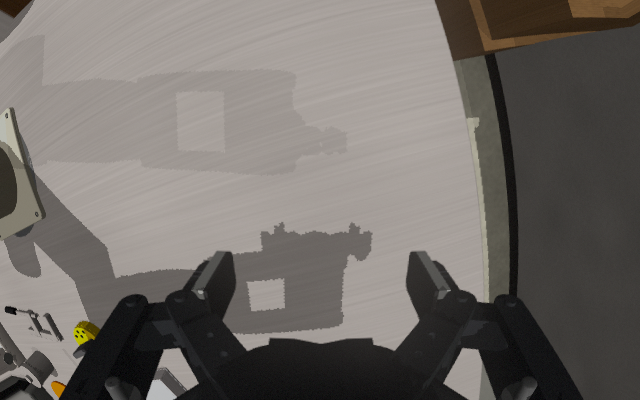

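The scene crop shows the stand's steel cap near pixel (292,198), the trivet at (240,183) and the tray at (330,270). White strays are at about (385,327) and (415,340), with a purple look-alike at (440,367) and the yellow cap at (362,218). The side view agrees: the crank pin points toward the robot and the lever post is on the trivet side.

Run:
```python
from h import *
p=cam('scene'); q=cam('side')
u=lambda x,y:(180+x/2,90+y/2)
v=lambda x,y:(220+x/2.4,140+y/2.4)
for n,c,z in [('base',[(145,272),(223,350),(298,290)],.025),('tray',[(301,290),(382,362),(293,447),(215,365)],.035),
 ('strays',[(410,473),(470,500),(520,553)],.014),('knobtop',[(171,214)],.12),('canister',[(202,122)],.088),('captop',[(224,209)],.25),('rib',[(203,197),(248,226)],.2715+.018-.0*1)]:
    print(n,[at_z(p,u(*x),z)[:2].round(3).tolist() for x in c])
for n,c,z in [('strays',[(129,110),(171,123)],.014),('knobtop',[(382,212)],.12),('base',[(411,255),(333,303)],.025),('captop',[(318,98)],.25),('rib',[(297,72),(343,94)],.273)]:
    print('side',n,[at_z(q,v(*x),z)[:2].round(3).tolist() for x in c])
for t,pk,qk in [('trivet_top',0,0)]:
    a=nets.trace(t,p)[0]['uv'];b=nets.trace(t,q)[0]['uv']; print(t,at_z(p,a,.008),at_z(q,b,.008))
a=[r['uv'] for r in nets.trace('cap',p)];b=[r['uv'] for r in nets.trace('cap',q)]
for x in a:
  for y in b: print('cap',tri(p,x,q,y))
a=nets.trace('stray1_mid',p); print([(r['conf'],at_z(p,r['uv'],.007)) for r in a])
a=nets.trace('jar_pin',q); print([(r['conf'],r['uv']) for r in a])
```

```text
base [[0.659, -0.131], [0.635, 0.048], [0.49, 0.035]]
tray [[0.489, 0.042], [0.466, 0.202], [0.64, 0.223], [0.659, 0.064]]
strays [[0.532, 0.34], [0.492, 0.414], [0.486, 0.499]]
knobtop [[0.593, -0.137]]
canister [[0.45, -0.279]]
captop [[0.566, -0.021]]
rib [[0.588, -0.028], [0.568, 0.039]]
side strays [[0.487, 0.404], [0.531, 0.329]]
side knobtop [[0.595, -0.143]]
side base [[0.652, -0.15], [0.504, -0.17]]
side captop [[0.559, -0.038]]
side rib [[0.55, -0.002], [0.568, -0.076]]
trivet_top [ 0.59820883 -0.30570248  0.008     ] [ 0.59772334 -0.33524603  0.008     ]
cap (array([ 0.42991258, -0.05617851,  0.0684545 ]), np.float64(0.2146817301878055))
cap (array([ 0.57184711, -0.01278177,  0.22629599]), np.float64(0.0016907193546912011))
cap (array([0.35638271, 0.04201104, 0.02061639]), np.float64(0.0015873905845310396))
cap (array([0.51562457, 0.06520963, 0.21889649]), np.float64(0.18310354700076237))
[(0.54, array([0.52251107, 0.33277706, 0.007     ]))]
[(0.97, [349.4, 213.7])]
```

Stand estimate: origin about (0.567, -0.013), yaw about 7.6°. The knob and the cap triangulation both agree with it. Next I go up and across, passing above the strays for a look.

Emit:
step_arm(
  travel=[
    [0,0,-2.1],
    [0,0,-2.1],
    [0,0,-2.1],
    [0,0,-2.1],
    [0,0,-2.1],
    [0,0,-2.1],
    [0,0,-2.1],
    [0,0,-2.1],
  ],
  turn=[
    [0,0,7.1],
    [0,0,7.1],
    [0,0,7.1],
    [0,0,7.1],
    [0,0,7.1],
    [0,0,7.1],
    [0,0,7.1],
    [0,0,7.1],
  ],
)

```text
time: 2.87
position: [0.1749, 0.5998, 0.4004]
eef_rot: [-3.109, -0.453, -0.0]
ft_force: [-0.3, 0.2, -0.6]
finger_gap: 0.996
```

Emit:
step_arm(
  travel=[
    [1.8,3.7,0],
    [1.8,3.7,0],
    [1.8,3.7,0],
    [1.8,3.7,0],
    [1.8,3.7,0],
    [1.8,3.7,0],
    [1.8,3.7,0],
    [1.8,3.7,0],
  ],
  turn=[
    [0,0,0],
    [0,0,0],
    [0,0,0],
    [0,0,0],
    [0,0,0],
    [0,0,0],
    [0,0,0],
    [0,0,0],
  ],
)

```text
time: 3.53
position: [0.3999, 0.3571, 0.3996]
eef_rot: [-3.107, -0.463, -0.001]
ft_force: [0.7, 0.6, 0.7]
finger_gap: 1.002
```

```bash
cat >> h.py <<'E'
def at_x(p,uv): pass
def go(target,yaw_x=None,s=None):
    """world target TCP & tool-x world yaw (deg) -> tool-frame shift (cm) for current axes; rz needed"""
    s=s or manip.get_state(); M=R.from_rotvec(s['eef_rot']).as_matrix(); d=M.T@(np.array(target)-s['position'])*100
    a=np.degrees(np.arctan2(M[1,0],M[0,0])); out=dict(t=round(float(s['time']),2),pos=s['position'].round(4).tolist(),xyaw=round(a,1),shift=d.round(2).tolist(),tilt=np.degrees(np.arccos(-M[2,2])).round(2))
    if yaw_x is not None: out['rz']=round(-((yaw_x-a+180)%360-180),1)
    return out
E
python3 - <<'E'
from h import *
p=cam('wrist'); save(p,'w1.png'); print(go([.57,-.013,.4],15))
for t in ['stray1_mid','tray_in','cap']:
    print(t,[(round(q['conf'],2),q['uv'],int(q['region'].sum()),at_z(p,q['uv'],.007).round(3)) for q in nets.trace(t,p)])
E
```

```text
{'t': 3.58, 'pos': [0.4042, 0.3524, 0.3995], 'xyaw': np.float64(16.7), 'shift': [5.35, 39.77, 0.11], 'tilt': np.float64(0.25), 'rz': np.float64(1.7)}
stray1_mid [(0.53, [388.9, 180.8], 290, array([0.536, 0.339, 0.007]))]
tray_in [(0.83, [361.3, 281.3], 6697, array([0.559, 0.126, 0.007]))]
cap [(0.63, [259.2, 288.8], 1257, array([0.363, 0.045, 0.007]))]
```

View pics/w1.png

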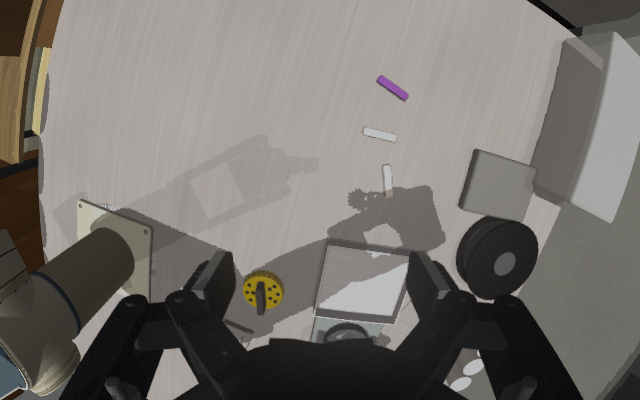

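The wrist picture shows only two white strays, at (388,181) and (380,134). The purple look-alike is at (392,88), and the tray is at (361,281).

Emit:
step_arm(
  travel=[
    [0.5,4.0,0],
    [0.5,4.0,0],
    [0.5,4.0,0],
    [0.5,4.0,0],
    [0.5,4.0,0],
    [0.5,4.0,0],
    [0.5,4.0,0],
    [0.5,4.0,0],
  ],
  turn=[
    [0,0,0],
    [0,0,0],
    [0,0,0],
    [0,0,0],
    [0,0,0],
    [0,0,0],
    [0,0,0],
    [0,0,0],
  ],
)

```text
time: 4.4
position: [0.5307, 0.0642, 0.3995]
eef_rot: [-3.106, -0.466, -0.001]
ft_force: [0.5, 0.7, 0.8]
finger_gap: 1.003
```

Emit:
step_arm(
  travel=[
    [0.6,3.8,0],
    [0.6,3.6,0],
    [0,0,0],
    [0,0,0],
  ],
  turn=[
    [0,0,0.8],
    [0,0,0.8],
    [0,0,0],
    [0,0,0],
  ],
)

```text
time: 4.73
position: [0.5635, -0.0032, 0.3989]
eef_rot: [-3.113, -0.418, 0.001]
ft_force: [-0.0, 0.8, 0.2]
finger_gap: 0.999
```

Run:
```python
from h import *
p=cam('wrist'); save(p,'w2.png'); print(go([.57,-.013,.4],15))
for t in ['cap','cap_grip','jar_pin','collar_knob','trivet_top','canister']:
    print(t,[(round(q['conf'],2),q['uv'],int(q['region'].sum()),at_z(p,q['uv'],.24).round(3),at_z(p,q['uv'],.008).round(3)) for q in nets.trace(t,p)])
r=nets.trace('cap_grip',p)
print(cv2.fitEllipse(cv2.convexHull(cv2.findContours(r[0]['region'].astype(np.uint8),0,2)[0][0])) if r else 0)
```

```text
{'t': 4.78, 'pos': [0.563, -0.0022, 0.3989], 'xyaw': np.float64(15.4), 'shift': [0.39, 1.22, -0.11], 'tilt': np.float64(0.06), 'rz': np.float64(0.4)}
cap [(0.75, [219.4, 94.1], 1836, array([0.444, 0.058, 0.24 ]), array([0.367, 0.048, 0.008])), (0.68, [324.9, 191.9], 5087, array([ 0.572, -0.012,  0.24 ]), array([ 0.592, -0.076,  0.008]))]
cap_grip [(0.78, [322.5, 192.7], 5025, array([ 0.57 , -0.014,  0.24 ]), array([ 0.589, -0.078,  0.008])), (0.57, [222.5, 93.3], 1842, array([0.447, 0.059, 0.24 ]), array([0.372, 0.051, 0.008]))]
jar_pin [(0.8, [255.9, 216.1], 1204, array([ 0.509, -0.057,  0.24 ]), array([ 0.481, -0.155,  0.008]))]
collar_knob [(0.71, [316.5, 137.0], 953, array([0.549, 0.039, 0.24 ]), array([0.552, 0.015, 0.008]))]
trivet_top [(0.59, [301.4, 294.3], 3192, array([ 0.579, -0.14 ,  0.24 ]), array([ 0.605, -0.301,  0.008]))]
canister [(0.56, [239.8, 274.0], 520, array([ 0.503, -0.133,  0.24 ]), array([ 0.471, -0.289,  0.008]))]
((324.156005859375, 192.06044006347656), (79.1365737915039, 82.81961822509766), 0.7935831546783447)
```

View pics/w2.png

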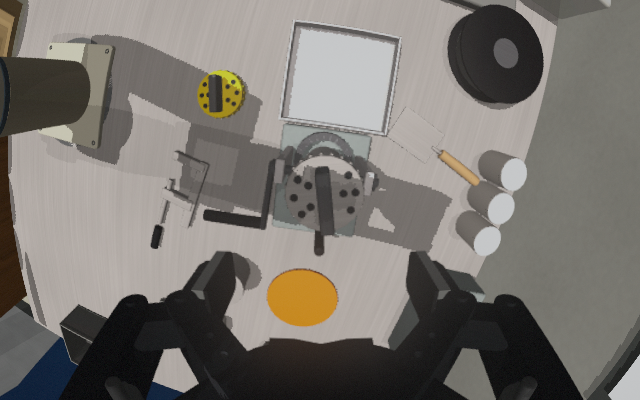

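The wrist view shows the cap at (324,192), its rib running from (321,167) to (327,234), the knob post at (319,252), the crank pin at (205–265, 218) and the trivet at (302,297).

Run:
```python
from h import *
M=dict(np.load('x.npz')) if 0 else None
p=cam('wrist'); print(p['state']['position'])
# dark rib pixels within cap region
r=max(nets.trace('cap_grip',p),key=lambda r:r['region'].sum()); g=p['color'].max(2); m=(r['region']&(g<75)).astype(np.uint8)
m=cv2.morphologyEx(m,cv2.MORPH_OPEN,np.ones((7,7)))
n,l,st,ce=cv2.connectedComponentsWithStats(m); print(st.tolist(),ce.round(1).tolist())
k=1+st[1:,4].argmax(); (c,wh,a)=cv2.minAreaRect(cv2.findContours((l==k).astype(np.uint8),0,2)[0][0]); print(c,wh,a)
b=cv2.boxPoints((c,wh,a)); print([at_z(p,x,.26)[:2].round(4).tolist() for x in b])
for nme,cs,z in [('rib',[(321,167),(327,234)],.271),('tray',[(297,22),(401,38),(387,135),(281,118)],.04),('knob',[(319,252)],.12),('pin',[(205,215),(267,220)],.172)]:
    print(nme,[at_z(p,x,z)[:2].round(4).tolist() for x in cs])
t=nets.trace('trivet_top',p)[0]['region'] if nets.trace('trivet_top',p) else None
hsv=cv2.cvtColor(p['color'],cv2.COLOR_RGB2HSV); o=cv2.inRange(hsv,(8,150,80),(20,255,255)); n,l,st,ce=cv2.connectedComponentsWithStats(o); k=1+st[1:,4].argmax()
cs=cv2.findContours((l==k).astype(np.uint8),0,1)[0][0][:,0]; P=np.array([at_z(p,x,.008)[:2] for x in cs]); print('trivet',cv2.minEnclosingCircle(P.astype(np.float32)))
```

```text
[ 0.56282195 -0.00217744  0.39950968]
[[0, 0, 640, 400, 255084], [315, 168, 19, 66, 916]] [[319.5, 199.5], [324.3, 199.3]]
(324.4139404296875, 200.55331420898438) (66.00055694580078, 15.02893352508545) 84.80557250976562
[[0.5535, 0.0131], [0.5666, 0.0181], [0.5905, -0.0441], [0.5765, -0.0495]]
rib [[0.5589, 0.0182], [0.5818, -0.0429]]
tray [[0.4709, 0.1951], [0.639, 0.2185], [0.6618, 0.055], [0.4878, 0.0349]]
knob [[0.5993, -0.1384]]
pin [[0.4316, -0.1033], [0.5154, -0.0864]]
trivet ((0.606879472732544, -0.3128611147403717), 0.07516848295927048)
```

Emit:
step_arm(
  travel=[
    [0.4,1.2,0],
    [0,0,2.2],
    [0,0,2.2],
    [0,0,2.2],
    [0,0,2.2],
    [0,0,2.2],
    [0,0,2.2],
    [0,0,0],
  ],
  turn=[
    [0,0,-5.1],
    [0,0,0],
    [0,0,0],
    [0,0,0],
    [0,0,0],
    [0,0,0],
    [0,0,0],
    [0,0,0],
  ],
)

```text
time: 6.0
position: [0.5675, -0.0137, 0.2631]
eef_rot: [-3.09, -0.557, 0.011]
ft_force: [0.0, 0.6, -0.3]
finger_gap: 0.999
```

Run:
```python
from h import *
p=cam('wrist'); save(p,'w3.png',(160,80,480,320),2); print(go([.570,-.0125,.243],20.5)); print(proj(p,p['state']['position']))
```

```text
{'t': 6.05, 'pos': [0.5687, -0.0137, 0.2654], 'xyaw': np.float64(20.4), 'shift': [0.18, -0.06, 2.24], 'tilt': np.float64(0.27), 'rz': np.float64(-0.1)}
[318.26627058 255.60421942]
```

View pics/w3.png

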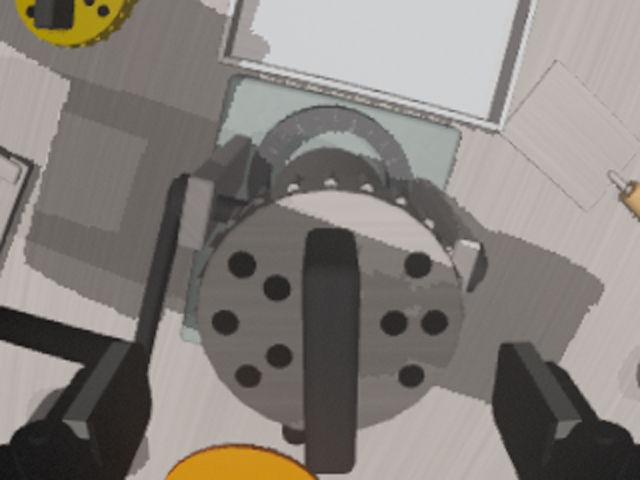

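Emit:
step_arm(
  travel=[
    [0.1,0,1.1],
    [0.1,0,1.1],
    [0,0,0],
  ],
  turn=[
    [0,0,0],
    [0,0,0],
    [0,0,0],
  ],
)

```text
time: 6.3
position: [0.5715, -0.0129, 0.244]
eef_rot: [-3.091, -0.557, 0.002]
ft_force: [-0.7, -0.1, -0.3]
finger_gap: 1.003
```

Emit:
step_arm(
  travel=[
    [0,0,0],
    [0,0,0],
    [0,0,0],
    [0,0,0],
    [0,0,0],
    [0,0,0],
    [0,0,0],
    [0,0,0],
  ],
  turn=[
    [0,0,0],
    [0,0,0],
    [0,0,0],
    [0,0,0],
    [0,0,0],
    [0,0,0],
    [0,0,0],
    [0,0,0],
  ],
  grip=1,
  force=60,
)

```text
time: 6.97
position: [0.5711, -0.0133, 0.2457]
eef_rot: [3.092, 0.557, -0.003]
ft_force: [-5.0, -1.1, 5.3]
finger_gap: 0.149
```

Emit:
step_arm(
  travel=[
    [0,0,0],
    [0,0,0],
    [0,0,0],
    [0,0,0],
    [0,0,0],
    [0,0,0],
    [0,0,0],
    [0,0,0],
  ],
  turn=[
    [0,0,0],
    [0,0,-6],
    [0,0,-6],
    [0,0,-6],
    [0,0,-6],
    [0,0,-6],
    [0,0,-6],
    [0,0,0],
  ],
)

```text
time: 7.63
position: [0.5698, -0.0139, 0.2457]
eef_rot: [-2.763, -1.493, 0.008]
ft_force: [-11.0, -2.9, 9.5]
finger_gap: 0.152
```

Run:
```python
from h import *
s=manip.get_state(); print(go([.570,-.0125,.243],97.5), s['ft_force'],s['moment'],s['finger_gap'],s['joints'].round(2))
```

```text
{'t': 7.63, 'pos': [0.5698, -0.0139, 0.2457], 'xyaw': np.float64(56.8), 'shift': [0.13, -0.05, 0.27], 'tilt': np.float64(0.28), 'rz': np.float64(-40.7)} [-10.96688954  -2.92525989   9.50432338] [-0.70349324  1.772659    0.1035769 ] 0.15159534884695317 [-0.04  0.33  1.74 -0.    1.08 -1.03]
```

Emit:
step_arm(
  travel=[
    [0,0,-0.2],
    [0,0,0],
    [0,0,0],
    [0,0,0],
    [0,0,0],
    [0,0,0],
    [0,0,0],
    [0,0,0],
  ],
  turn=[
    [0,0,-5.6],
    [0,0,-5.6],
    [0,0,-5.6],
    [0,0,-5.6],
    [0,0,-5.6],
    [0,0,-5.6],
    [0,0,-5.6],
    [0,0,0],
  ],
)

```text
time: 8.3
position: [0.569, -0.014, 0.2463]
eef_rot: [-2.1, -2.331, 0.009]
ft_force: [-8.7, -4.9, 1.2]
finger_gap: 0.153
```

Run:
```python
from h import *
p=cam('wrist'); save(p,'w4.png',(160,40,480,280),2); s=p['state']
print(go([.570,-.0125,.243],97.5), s['ft_force'],s['moment'],s['finger_gap'],s['joints'].round(2))
```

```text
{'t': 8.35, 'pos': [0.569, -0.0139, 0.2463], 'xyaw': np.float64(95.7), 'shift': [0.13, 0.12, 0.33], 'tilt': np.float64(0.41), 'rz': np.float64(-1.8)} [-8.70073775 -4.85551518  1.17305418] [-0.8510286   1.68809453  0.09972691] 0.15340936968446112 [-0.04  0.33  1.74 -0.    1.08 -1.72]
```

View pics/w4.png

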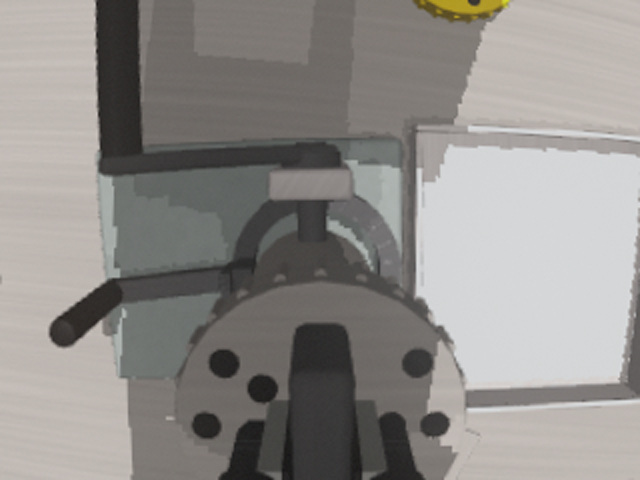

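Emit:
step_arm(
  travel=[
    [0,0,0],
    [0,0,0],
    [0,0,-0.5],
    [0,0,-0.5],
    [0,0,-0.5],
    [0,0,0],
  ],
  turn=[
    [0,0,-2],
    [0,0,0],
    [0,0,0],
    [0,0,0],
    [0,0,0],
    [0,0,0],
  ],
)

```text
time: 8.85
position: [0.57, -0.0132, 0.2621]
eef_rot: [-2.066, -2.362, 0.005]
ft_force: [-6.8, -1.9, 0.2]
finger_gap: 0.15
```

Emit:
step_arm(
  travel=[
    [0,0,-1.5],
    [0,0,-3],
    [0,0,-3],
    [0,0,-3],
    [0,0,0],
  ],
  turn=[
    [0,0,0],
    [0,0,0],
    [0,0,0],
    [0,0,0],
    [0,0,0],
  ],
)

```text
time: 9.27
position: [0.575, -0.013, 0.3741]
eef_rot: [2.063, 2.358, 0.011]
ft_force: [2.1, 0.3, 0.3]
finger_gap: 0.155
```

Run:
```python
from h import *
p=cam('wrist'); save(p,'w5.png',(100,20,540,390),1.5); s=p['state']
print(go([.607,-.313,.36]), s['ft_force'],s['moment'],s['finger_gap'])
```

```text
{'t': 9.32, 'pos': [0.574, -0.0129, 0.3711], 'xyaw': np.float64(97.6), 'shift': [-30.18, -0.72, 1.14], 'tilt': np.float64(0.45)} [2.14461057 0.33464498 0.34074842] [-0.00421718 -0.04992265  0.03411288] 0.15514009982103194
```

View pics/w5.png

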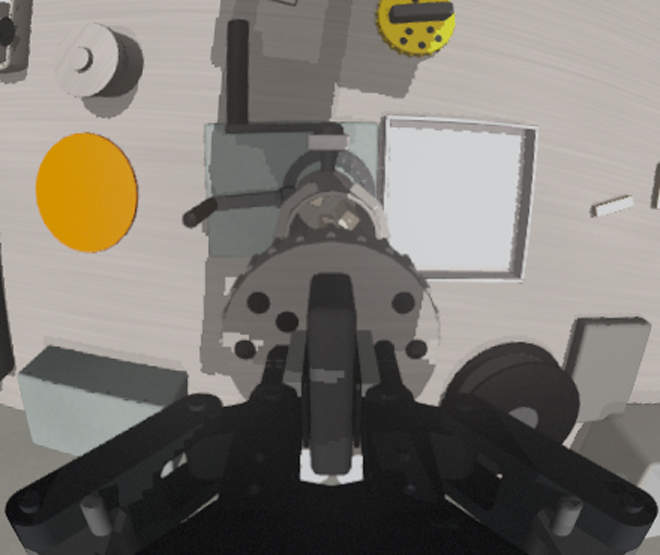

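Emit:
step_arm(
  travel=[
    [-3.77,-0.09,0.1],
    [-3.77,-0.09,0.1],
    [-3.77,-0.09,0.1],
    [-3.77,-0.09,0.1],
    [-3.77,-0.09,0.1],
    [-3.77,-0.09,0.1],
    [-3.77,-0.09,0.1],
    [-3.77,-0.09,0.1],
  ],
  turn=[
    [0,0,0],
    [0,0,0],
    [0,0,0],
    [0,0,0],
    [0,0,0],
    [0,0,0],
    [0,0,0],
    [0,0,0],
  ],
)

```text
time: 9.98
position: [0.6045, -0.3145, 0.3576]
eef_rot: [-2.067, -2.363, 0.0]
ft_force: [-0.0, 0.1, -0.7]
finger_gap: 0.15
```

Emit:
step_arm(
  travel=[
    [0,0,0],
    [0,0,3.9],
    [0,0,3.9],
    [0,0,3.9],
    [0,0,3.9],
    [0,0,3.9],
    [0,0,3.9],
    [0,0,3.9],
  ],
  turn=[
    [0,0,0],
    [0,0,0],
    [0,0,0],
    [0,0,0],
    [0,0,0],
    [0,0,0],
    [0,0,0],
    [0,0,0],
  ],
)

```text
time: 10.65
position: [0.604, -0.3123, 0.0833]
eef_rot: [-2.068, -2.364, 0.0]
ft_force: [0.7, -0.2, -1.5]
finger_gap: 0.151
```

Emit:
step_arm(
  travel=[
    [0,0,0.5],
    [0,0,0.5],
    [0,0,0.3],
    [0,0,0],
  ],
  turn=[
    [0,0,0],
    [0,0,0],
    [0,0,0],
    [0,0,0],
  ],
)

```text
time: 10.98
position: [0.6061, -0.3135, 0.075]
eef_rot: [2.067, 2.362, 0.001]
ft_force: [-0.0, 0.7, -0.8]
finger_gap: 0.149
```

Run:
```python
from h import *
s=manip.get_state()
print(go([.607,-.313,.044]), s['ft_force'],s['moment'],s['finger_gap'])
```

```text
{'t': 10.98, 'pos': [0.6061, -0.3135, 0.075], 'xyaw': np.float64(97.6), 'shift': [0.04, 0.09, 3.1], 'tilt': np.float64(0.16)} [-0.03157478  0.69760825 -0.83193909] [ 0.023382   -0.01295165  0.01243952] 0.1492657039849468
```

Emit:
step_arm(
  travel=[
    [0,0.1,1.0],
    [0,0,0.7],
    [0,0,0.6],
    [0,0,0.4],
    [0,0,0],
    [0,0,0],
  ],
  turn=[
    [0,0,0],
    [0,0,0],
    [0,0,0],
    [0,0,0],
    [0,0,0],
    [0,0,0],
  ],
)

```text
time: 11.48
position: [0.6057, -0.3127, 0.0461]
eef_rot: [-2.068, -2.364, 0.0]
ft_force: [-0.8, 0.1, -1.8]
finger_gap: 0.152
```

Emit:
step_arm(
  travel=[
    [0,0,0.2],
    [0,0,0.2],
    [0,0,0],
  ],
  turn=[
    [0,0,0],
    [0,0,0],
    [0,0,0],
  ],
)

```text
time: 11.73
position: [0.6065, -0.3132, 0.0436]
eef_rot: [2.068, 2.363, 0.0]
ft_force: [-2.1, 0.3, 6.4]
finger_gap: 0.15
```

Contact: z is 0.0436 with 6 N upward. Release, lift, and move above the lever post.

Emit:
step_arm(
  travel=[
    [0,0,0],
    [0,0,0],
    [0,0,0],
    [0,0,0],
    [0,0,0],
    [0,0,-0.5],
    [0,0,-1],
    [0,0,-2],
  ],
  turn=[
    [0,0,0],
    [0,0,0],
    [0,0,0],
    [0,0,0],
    [0,0,0],
    [0,0,0],
    [0,0,0],
    [0,0,0],
  ],
  grip=0,
)

```text
time: 12.4
position: [0.6045, -0.312, 0.0761]
eef_rot: [-2.066, -2.362, 0.001]
ft_force: [-0.3, -0.4, 0.4]
finger_gap: 0.998
```

Emit:
step_arm(
  travel=[
    [0,0,-4],
    [0,0,-4],
    [0,0,-4],
    [3.5,0.3,0],
    [3.5,0.3,0],
    [3.5,0.3,0],
    [3.5,0.3,0],
    [3.8,0.3,0],
  ],
  turn=[
    [0,0,0],
    [0,0,0],
    [0,0,0],
    [0,0,0],
    [0,0,0],
    [0,0,0],
    [0,0,0],
    [0,0,0],
  ],
)

```text
time: 13.07
position: [0.5971, -0.1333, 0.1987]
eef_rot: [2.068, 2.362, 0.001]
ft_force: [0.2, 0.3, -0.4]
finger_gap: 0.999
```

Run:
```python
from h import *
p=cam('wrist'); save(p,'w6.png',(0,0,640,400),1.25); s=p['state']
print(go([.597,-.1345,.2]), s['ft_force'],s['finger_gap']); print(proj(p,[.597,-.1345,.12]), proj(p,[.607,-.313,.069]))
for t in ['cap','cap_grip','collar_knob']:
    print(t,[(round(q['conf'],2),q['uv'],at_z(p,q['uv'],.03).round(3),at_z(p,q['uv'],.12).round(3)) for q in nets.trace(t,p)])
```

```text
{'t': 13.12, 'pos': [0.5961, -0.127, 0.1983], 'xyaw': np.float64(97.7), 'shift': [-0.76, -0.01, -0.17], 'tilt': np.float64(0.17)} [ 0.22397704  0.30146313 -0.35758276] 0.9986854293045748
[318.81347783 205.09910358] [143.47481812 175.55921151]
cap [(0.87, [164.7, 171.6], array([ 0.611, -0.308,  0.03 ]), array([ 0.586, -0.26 ,  0.12 ])), (0.8, [500.7, 16.0], array([0.382, 0.041, 0.03 ]), array([ 0.422, -0.012,  0.12 ]))]
cap_grip [(0.93, [506.1, 18.2], array([0.382, 0.049, 0.03 ]), array([ 0.422, -0.007,  0.12 ])), (0.72, [162.4, 171.8], array([ 0.612, -0.311,  0.03 ]), array([ 0.586, -0.262,  0.12 ]))]
collar_knob [(0.59, [396.6, 171.7], array([ 0.58 , -0.055,  0.03 ]), array([ 0.563, -0.08 ,  0.12 ]))]
```

View pics/w6.png

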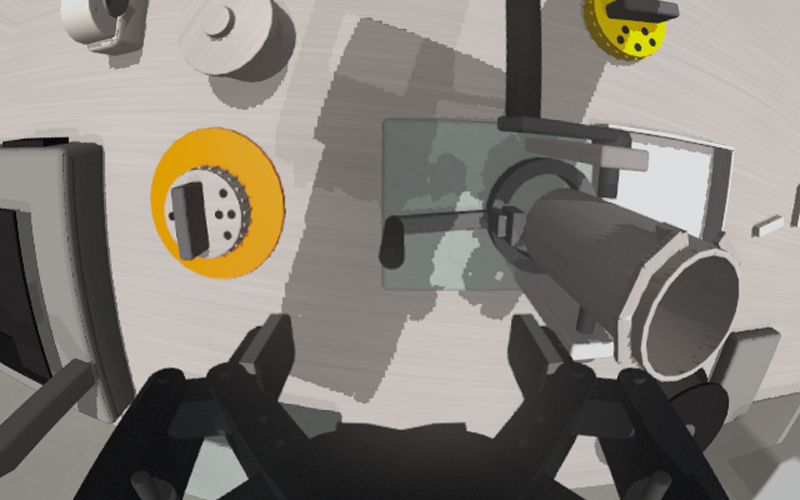

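The cap sits upright on the trivet at (165,172) px, inside the orange ring. The knob top is at about (313,206) px, so about 4 mm to the tool's -x side. Next I grasp the post and swing it.

Emit:
step_arm(
  travel=[
    [-1.1,0,1],
    [0,0,2.5],
    [0,0,2.5],
    [0,0,2.5],
    [0,0,2.5],
    [0,0,0],
  ],
  turn=[
    [0,0,0],
    [0,0,0],
    [0,0,0],
    [0,0,0],
    [0,0,0],
    [0,0,0],
  ],
)

```text
time: 13.77
position: [0.5952, -0.1468, 0.082]
eef_rot: [-2.067, -2.357, 0.006]
ft_force: [-0.4, 0.7, 0.6]
finger_gap: 1.001
```

Emit:
step_arm(
  travel=[
    [0,0,0],
    [0,0,0],
    [0,0,0],
    [0,0,0],
    [0,0,0],
    [0,0,0],
    [0,0,0],
    [0,0,0],
  ],
  turn=[
    [0,0,0],
    [0,0,0],
    [0,0,0],
    [0,0,0],
    [0,0,0],
    [0,0,0],
    [0,0,0],
    [0,0,0],
  ],
  grip=1,
  force=30,
)

```text
time: 14.43
position: [0.5981, -0.1396, 0.0891]
eef_rot: [-2.066, -2.359, -0.007]
ft_force: [-3.2, 28.5, 14.9]
finger_gap: 0.177
```

Emit:
step_arm(
  travel=[
    [0.23,1.54,0],
    [0.42,1.5,0],
    [0.6,1.44,0],
    [0.78,1.35,0],
    [0,0,0],
  ],
  turn=[
    [0,0,0],
    [0,0,0],
    [0,0,0],
    [0,0,0],
    [0,0,0],
  ],
)

```text
time: 14.85
position: [0.6521, -0.1122, 0.0886]
eef_rot: [-2.061, -2.361, 0.001]
ft_force: [-14.0, 15.6, 17.2]
finger_gap: 0.177
```

Emit:
step_arm(
  travel=[
    [1.1,1.3,-0.1],
    [1.25,1.15,-0.1],
    [1.35,1.0,-0.1],
    [1.45,0.85,-0.1],
    [0,0,0],
    [0,0,0],
  ],
  turn=[
    [0,0,0],
    [0,0,0],
    [0,0,0],
    [0,0,0],
    [0,0,0],
    [0,0,0],
  ],
)

```text
time: 15.35
position: [0.69, -0.0609, 0.0901]
eef_rot: [2.066, 2.365, -0.002]
ft_force: [4.6, -5.2, -13.4]
finger_gap: 0.17
```

Run:
```python
from h import *
p=cam('wrist'); save(p,'w7.png',(160,80,560,380),1.5); s=p['state']
d=s['position'][:2]-[.570,-.0145]; print(np.hypot(*d),np.degrees(np.arctan2(d[1],d[0])))
print(go([.687,-.058,.088]), s['ft_force'],s['finger_gap'])
```

```text
0.1285978559996913 -21.131420766115923
{'t': 15.4, 'pos': [0.69, -0.0609, 0.0901], 'xyaw': np.float64(97.7), 'shift': [0.32, -0.25, 0.21], 'tilt': np.float64(0.08)} [  4.61205468  -5.23889804 -13.43584452] 0.16954502814963268
```

View pics/w7.png

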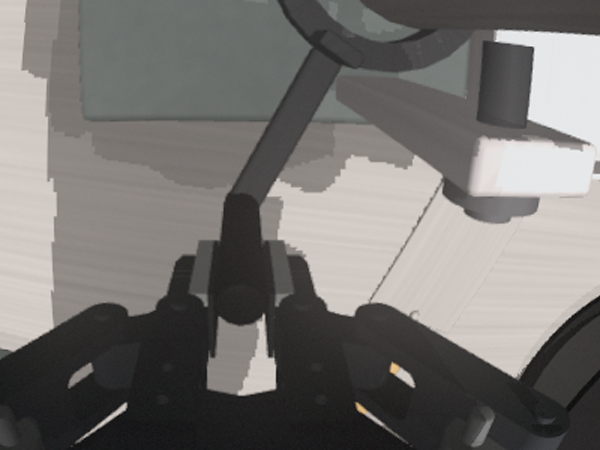

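The lever is over the open mark (about 0.98 rad; the post is at (240,305) in the crop). I release with a partial opening, lift, and go to the crank pin, estimated at (0.465, -0.096, 0.172).

Emit:
step_arm(
  travel=[
    [0,0,0],
    [0,0,0],
    [0,0,0],
    [0,0,-1],
    [0,0,-4],
    [0,0,-4],
    [0,0,-4],
    [0,0,-4],
  ],
  turn=[
    [0,0,0],
    [0,0,0],
    [0,0,0],
    [0,0,0],
    [0,0,0],
    [0,0,0],
    [0,0,0],
    [0,0,0],
  ],
  grip=0.6,
)

```text
time: 16.07
position: [0.6894, -0.0604, 0.2646]
eef_rot: [2.068, 2.364, 0.001]
ft_force: [0.2, 0.3, 0.0]
finger_gap: 0.398
```

Emit:
step_arm(
  travel=[
    [0,0,-4],
    [0,-3.8,0],
    [0,-3.8,0],
    [0,-3.8,0],
    [0,-3.8,0],
    [0,-3.8,0],
    [-0.5,-3.6,0],
    [0,0,0],
  ],
  turn=[
    [0,0,0],
    [0,0,0],
    [0,0,0],
    [0,0,0],
    [0,0,0],
    [0,0,0],
    [0,0,0],
    [0,0,0],
  ],
  grip=0.2,
)

```text
time: 16.73
position: [0.4601, -0.0958, 0.3019]
eef_rot: [-2.068, -2.362, 0.003]
ft_force: [-0.0, 0.3, 0.6]
finger_gap: 0.802
```

Run:
```python
from h import *
p=cam('wrist'); save(p,'w8.png',(160,80,560,380),1.5); s=p['state']
print(go([.464,-.0965,.155],97.2), s['ft_force'],s['finger_gap'])
c,sn=np.cos(np.radians(7.2)),np.sin(np.radians(7.2))
for x in (-.071,-.115,-.151):
    X=[.571+x*c+.068*sn,-.0145+x*sn-.068*c,.172]; print(x,np.round(X,4),(proj(p,X)-[160,80])*1.5)
for t in ['jar_pin','collar_knob']:
    print(t,[(round(q['conf'],2),q['uv'],at_z(p,q['uv'],.172).round(3),at_z(p,q['uv'],.12).round(3)) for q in nets.trace(t,p)])
```

```text
{'t': 16.78, 'pos': [0.4634, -0.0958, 0.3027], 'xyaw': np.float64(97.6), 'shift': [-0.07, 0.03, 14.77], 'tilt': np.float64(0.07), 'rz': np.float64(0.4)} [-0.01159718  0.31360202  0.62304769] 0.8020653748588132
-0.071 [ 0.5091 -0.0909  0.172 ] [238.0841033  235.99209322]
-0.115 [ 0.4654 -0.0964  0.172 ] [238.40993315 170.27265168]
-0.151 [ 0.4297 -0.1009  0.172 ] [238.7251996 112.0503754]
jar_pin [(0.66, [361.2, 263.4], array([ 0.532, -0.045,  0.172]), array([ 0.56 , -0.033,  0.12 ]))]
collar_knob [(0.8, [336.2, 293.2], array([ 0.572, -0.064,  0.172]), array([ 0.607, -0.056,  0.12 ])), (0.67, [191.8, 217.0], array([ 0.506, -0.219,  0.172]), array([ 0.529, -0.241,  0.12 ]))]
```

View pics/w8.png

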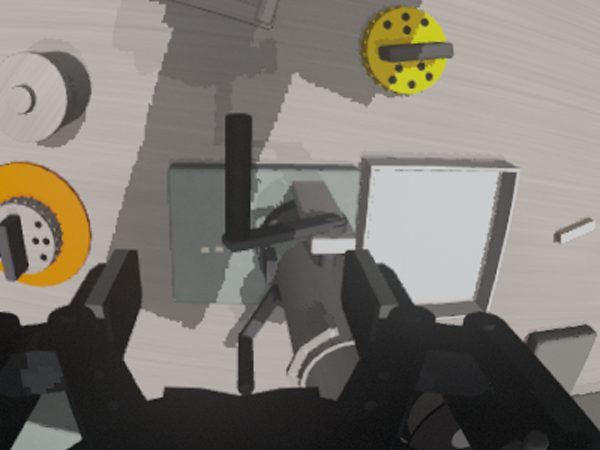

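The pin matches my prediction (column 238, rows 115–240 in the crop). The three white marks show at (212,250), and the lever has swung away from them. Descend and grip.

Emit:
step_arm(
  travel=[
    [0,0,3],
    [0,0,3],
    [0,0,3],
    [0,0,3],
    [0,0,2.8],
    [0,0,0],
    [0,0,0],
  ],
  turn=[
    [0,0,0],
    [0,0,0],
    [0,0,0],
    [0,0,0],
    [0,0,0],
    [0,0,0],
    [0,0,0],
  ],
)

```text
time: 17.47
position: [0.4665, -0.0953, 0.1526]
eef_rot: [-2.066, -2.363, 0.002]
ft_force: [0.7, -0.6, 0.5]
finger_gap: 0.801
```

Emit:
step_arm(
  travel=[
    [0,0,0],
    [0,0,0],
    [0,0,0],
    [0,0,0],
    [0,0,0],
    [0,0,0],
    [0,0,0],
    [0,0,0],
  ],
  turn=[
    [0,0,0],
    [0,0,0],
    [0,0,0],
    [0,0,0],
    [0,0,0],
    [0,0,0],
    [0,0,0],
    [0,0,0],
  ],
  grip=1,
  force=35,
)

```text
time: 18.13
position: [0.4672, -0.0969, 0.1548]
eef_rot: [2.066, 2.362, 0.0]
ft_force: [-1.4, -6.0, 5.3]
finger_gap: 0.172
```

Emit:
step_arm(
  travel=[
    [0.37,0,-0.69],
    [0.44,0,-0.65],
    [0.5,0,-0.6],
    [0.56,0,-0.55],
    [0,0,0],
  ],
  turn=[
    [0,0,0],
    [0,0,0],
    [0,0,0],
    [0,0,0],
    [0,0,0],
  ],
)

```text
time: 18.55
position: [0.465, -0.0786, 0.1807]
eef_rot: [2.064, 2.361, -0.0]
ft_force: [-3.1, -10.3, 11.6]
finger_gap: 0.174
```

```bash
cat >> h.py <<'E'
def pin(s=None):
    s=s or manip.get_state(); g=s['position']+R.from_rotvec(s['eef_rot']).as_matrix()@[0,0,-.019]
    c,sn=np.cos(np.radians(7.2)),np.sin(np.radians(7.2)); d=g-[.571,-.0145,.14]
    y=-sn*d[0]+c*d[1]; print('pin stand x %.4f y %.4f z %.4f r %.4f phi %.1f tip %.3f'%(c*d[0]+sn*d[1],y,d[2],np.hypot(y,d[2]),np.degrees(np.arctan2(d[2],y)),np.radians(155)-np.arctan2(d[2],y)), s['ft_force'].round(1), s['finger_gap'],s['time'])
E
python3 -c "
from h import *
pin()"
```

```text
pin stand x -0.1133 y -0.0502 z 0.0597 r 0.0781 phi 130.1 tip 0.435 [ -3.1 -10.3  11.6] 0.17446586248176493 18.55
```

Jar tipping freely. Continue the arc.

Emit:
step_arm(
  travel=[
    [0.62,0,-0.48],
    [0.67,0,-0.42],
    [0.71,0,-0.34],
    [0.74,0,-0.27],
    [0.76,0,-0.19],
    [0.78,0,-0.11],
    [0.78,0,-0.03],
    [0.78,0,0.05],
  ],
  turn=[
    [0,0,0],
    [0,0,0],
    [0,0,0],
    [0,0,0],
    [0,0,0],
    [0,0,0],
    [0,0,0],
    [0,0,0],
  ],
)

```text
time: 19.22
position: [0.4579, -0.02, 0.198]
eef_rot: [2.065, 2.36, 0.003]
ft_force: [2.9, -6.0, 4.2]
finger_gap: 0.172
```

```bash
python3 -c "
from h import *
pin()"
```

```text
pin stand x -0.1130 y 0.0088 z 0.0770 r 0.0775 phi 83.5 tip 1.248 [ 2.9 -6.   4.2] 0.17197480033326198 19.2167
```

Emit:
step_arm(
  travel=[
    [0.77,0,0.14],
    [0.75,0,0.22],
    [0.73,0,0.29],
    [0.69,0,0.37],
    [0.65,0,0.44],
    [0.3,0,0.25],
    [0.3,0,0.25],
    [0,0,0],
  ],
  turn=[
    [0,0,0],
    [0,0,0],
    [0,0,0],
    [0,0,0],
    [0,0,0],
    [0,0,0],
    [0,0,0],
    [0,0,0],
  ],
)

```text
time: 19.88
position: [0.4519, 0.0224, 0.1774]
eef_rot: [2.066, 2.362, 0.004]
ft_force: [6.1, -0.1, -1.4]
finger_gap: 0.172
```

Emit:
step_arm(
  travel=[
    [0.28,0,0.28],
    [0.27,0,0.28],
    [0.24,0,0.31],
    [0.24,0,0.31],
    [0.21,0,0.33],
    [0.21,0,0.33],
    [0,0,0],
    [0,0,0],
  ],
  turn=[
    [0,0,0],
    [0,0,0],
    [0,0,0],
    [0,0,0],
    [0,0,0],
    [0,0,0],
    [0,0,0],
    [0,0,0],
  ],
)

```text
time: 20.55
position: [0.4505, 0.0347, 0.16]
eef_rot: [2.063, 2.361, 0.001]
ft_force: [2.6, -15.9, 13.4]
finger_gap: 0.172
```

```bash
python3 -c "
from h import *
pin()
p=cam('wrist'); save(p,'w9.png',(160,40,560,340),1.5)
p=cam('scene'); save(p,'s9.png',(250,190,400,310),4)"
```

```text
pin stand x -0.1135 y 0.0640 z 0.0390 r 0.0749 phi 31.4 tip 2.158 [  2.6 -15.9  13.4] 0.17174893305867361 20.55
```

View pics/s9.png

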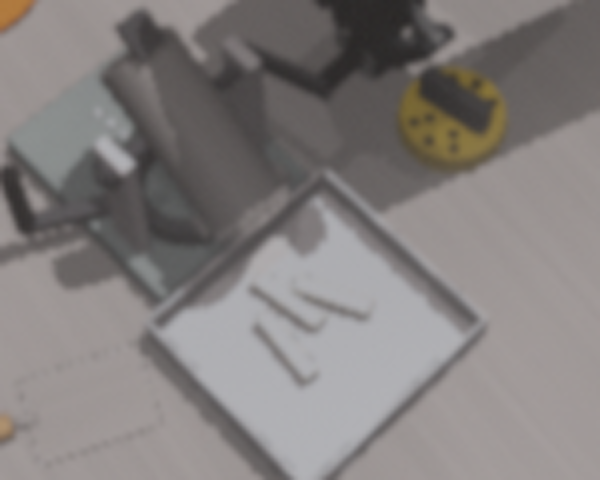

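Three sticks are in the tray, at about (285,308), (335,298) and (285,355) in the crop. I nudge on toward the stop and wait before looking again.

Emit:
step_arm(
  travel=[
    [0.1,0,0.2],
    [0,0,0],
    [0,0,0],
    [0,0,0],
    [0,0,0],
    [0,0,0],
    [0,0,0],
    [0,0,0],
  ],
  turn=[
    [0,0,0],
    [0,0,0],
    [0,0,0],
    [0,0,0],
    [0,0,0],
    [0,0,0],
    [0,0,0],
    [0,0,0],
  ],
)

```text
time: 21.32
position: [0.4508, 0.0348, 0.1587]
eef_rot: [2.062, 2.36, 0.001]
ft_force: [0.8, -22.8, 21.5]
finger_gap: 0.173
```

Emit:
step_arm(
  travel=[
    [-0.1,0,-0.2],
    [0,0,0],
    [0,0,0],
    [0,0,0],
    [0,0,0],
    [0,0,0],
    [0,0,0],
    [0,0,0],
  ],
  turn=[
    [0,0,0],
    [0,0,0],
    [0,0,0],
    [0,0,0],
    [0,0,0],
    [0,0,0],
    [0,0,0],
    [0,0,0],
  ],
)

```text
time: 21.98
position: [0.4508, 0.0347, 0.1591]
eef_rot: [2.064, 2.361, 0.002]
ft_force: [7.5, -16.3, 0.3]
finger_gap: 0.172
```

```bash
python3 -c "
from h import *
pin()
p=cam('scene')
print([(round(q['conf'],2),q['uv'],int(q['region'].sum()),at_z(p,q['uv'],.012).round(3)) for t in ['piece1_mid','stray1_mid'] for q in nets.trace(t,p)])
a=cv2.imread('pics/s9.png'); save(p,'s10.png',(250,190,400,310),4); b=cv2.imread('pics/s10.png'); print(cv2.absdiff(a,b).max())
q=cam('side'); print([(round(r['conf'],2),r['uv'],at_z(q,r['uv'],.012).round(3)) for t in ['piece1_mid','stray1_mid'] for r in nets.trace(t,q)])"
```

```text
pin stand x -0.1132 y 0.0639 z 0.0381 r 0.0744 phi 30.8 tip 2.168 [  7.5 -16.3   0.3] 0.17175879394647178 21.9833
[(0.65, [300.6, 222.5], 1441, array([ 0.53 , -0.058,  0.012])), (0.73, [320.7, 277.7], 83, array([0.588, 0.126, 0.012])), (0.57, [334.2, 271.5], 3350, array([0.545, 0.134, 0.012]))]
23
[]
```

Emit:
step_arm(
  travel=[
    [-0.42,0,-0.67],
    [-0.48,0,-0.62],
    [-0.55,0,-0.56],
    [-0.6,0,-0.5],
    [-0.65,0,-0.44],
    [-0.69,0,-0.37],
    [-0.73,0,-0.29],
    [-0.75,0,-0.22],
  ],
  turn=[
    [0,0,0],
    [0,0,0],
    [0,0,0],
    [0,0,0],
    [0,0,0],
    [0,0,0],
    [0,0,0],
    [0,0,0],
  ],
)

```text
time: 22.95
position: [0.4557, -0.0101, 0.1962]
eef_rot: [-2.07, -2.363, -0.007]
ft_force: [2.9, 8.6, 3.0]
finger_gap: 0.171
```

Emit:
step_arm(
  travel=[
    [-0.77,0,-0.14],
    [-0.78,0,-0.05],
    [-0.78,0,0.03],
    [-0.78,0,0.11],
    [-0.76,0,0.19],
    [-0.74,0,0.27],
    [-0.71,0,0.34],
    [-0.67,0,0.42],
  ],
  turn=[
    [0,0,0],
    [0,0,0],
    [0,0,0],
    [0,0,0],
    [0,0,0],
    [0,0,0],
    [0,0,0],
    [0,0,0],
  ],
)

```text
time: 23.62
position: [0.4627, -0.0704, 0.1834]
eef_rot: [-2.069, -2.363, -0.002]
ft_force: [1.5, 7.2, 0.2]
finger_gap: 0.173
```

Emit:
step_arm(
  travel=[
    [-0.62,0,0.48],
    [-0.56,0,0.55],
    [-0.5,0,0.6],
    [-0.44,0,0.65],
    [-0.37,0,0.69],
    [0,0,0],
    [0,0,0],
  ],
  turn=[
    [0,0,0],
    [0,0,0],
    [0,0,0],
    [0,0,0],
    [0,0,0],
    [0,0,0],
    [0,0,0],
  ],
)

```text
time: 24.2
position: [0.4657, -0.0961, 0.1525]
eef_rot: [-2.068, -2.364, 0.002]
ft_force: [1.3, -1.2, -4.2]
finger_gap: 0.175
```

```bash
python3 -c "
from h import *
pin()"
```

```text
pin stand x -0.1147 y -0.0678 z 0.0315 r 0.0747 phi 155.1 tip -0.002 [ 1.3 -1.2 -4.2] 0.17497249206197732 24.2
```

Emit:
step_arm(
  travel=[
    [-0.1,0,0.3],
    [0,0,0],
    [0,0,0],
  ],
  turn=[
    [0,0,0],
    [0,0,0],
    [0,0,0],
  ],
)

```text
time: 24.45
position: [0.4659, -0.0971, 0.1504]
eef_rot: [2.068, 2.365, -0.002]
ft_force: [-2.7, -5.5, 1.2]
finger_gap: 0.173
```

Emit:
step_arm(
  travel=[
    [-0.1,0,0.3],
    [0,0,0.2],
    [0,0,0],
    [0,0,0],
  ],
  turn=[
    [0,0,0],
    [0,0,0],
    [0,0,0],
    [0,0,0],
  ],
)

```text
time: 24.78
position: [0.4665, -0.0983, 0.1468]
eef_rot: [2.067, 2.364, -0.001]
ft_force: [-6.0, -5.4, 15.8]
finger_gap: 0.174
```

Emit:
step_arm(
  travel=[
    [0,0,0],
    [0,0,0],
    [0,0,0],
    [0,0,0],
    [0,0,0],
    [0.2,0,-0.8],
    [0,0,-2],
    [0,0,-3],
  ],
  turn=[
    [0,0,0],
    [0,0,0],
    [0,0,0],
    [0,0,0],
    [0,0,0],
    [0,0,0],
    [0,0,0],
    [0,0,0],
  ],
  grip=0.2,
)

```text
time: 25.45
position: [0.4643, -0.095, 0.2024]
eef_rot: [-2.065, -2.361, 0.004]
ft_force: [0.6, -1.2, -0.6]
finger_gap: 0.798
```

Emit:
step_arm(
  travel=[
    [0,0,-3],
    [0,0,-3.8],
    [0,0,-3],
    [0,0,0],
    [0,0,0],
  ],
  turn=[
    [0,0,0],
    [0,0,0],
    [0,0,0],
    [0,0,0],
    [0,0,0],
  ],
)

```text
time: 25.87
position: [0.4671, -0.0957, 0.3037]
eef_rot: [2.066, 2.362, 0.004]
ft_force: [-0.4, 0.6, -0.8]
finger_gap: 0.802
```

```bash
python3 -c "
from h import *
p=cam('wrist'); save(p,'w10.png',(160,80,560,380),1.5); print(go([.690,-.061,.3]))
c,sn=np.cos(np.radians(7.2)),np.sin(np.radians(7.2))
for x in (-.071,-.151):
  for tip in (0,.05,.1):
    a=np.radians(155)-tip; y=.075*np.cos(a); X=[.571+x*c-y*sn,-.0145+x*sn+y*c,.14+.075*np.sin(a)]; print(x,tip,(proj(p,X)-[160,80])*1.5)
"
```

```text
{'t': 25.92, 'pos': [0.466, -0.0955, 0.302], 'xyaw': np.float64(97.6), 'shift': [0.44, 22.66, 0.22], 'tilt': np.float64(0.07)}
-0.071 0 [239.68785018 223.34548618]
-0.071 0.05 [242.29546094 225.4372146 ]
-0.071 0.1 [245.22130148 227.51789708]
-0.151 0 [240.60692581  98.56818595]
-0.151 0.05 [243.44009672  99.35707174]
-0.151 0.1 [246.62635838 100.1491228 ]
```

View pics/w10.png

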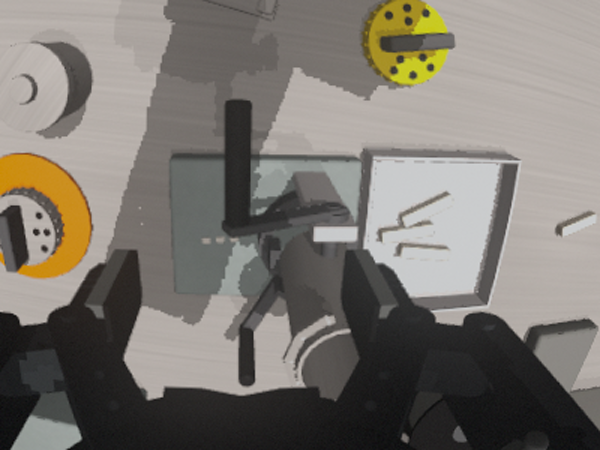

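The pin is at column 238, matching tip 0, and three sticks lie in the tray at (425,208), (405,232) and (422,251). On the way to the lever I stop over the jar mouth to check it is empty.

Emit:
step_arm(
  travel=[
    [0.9,3.1,0],
    [0.9,3.1,0],
    [0.9,3.1,0],
    [0.9,3.1,0],
    [1.0,3.2,0],
    [1.0,3.2,0],
    [0,0,0],
    [0,0,0],
  ],
  turn=[
    [0,0,0],
    [0,0,0],
    [0,0,0],
    [0,0,0],
    [0,0,0],
    [0,0,0],
    [0,0,0],
    [0,0,0],
  ],
  grip=0.6,
)

```text
time: 26.58
position: [0.6448, -0.0142, 0.2984]
eef_rot: [-2.064, -2.363, 0.005]
ft_force: [-1.5, -0.8, 0.7]
finger_gap: 0.399
```

```bash
python3 -c "
from h import *
p=cam('wrist'); m=proj(p,[.571,-.0145,.23]); print(m); save(p,'w11.png',(200,0,500,225),2.5); print(go([.690,-.061,.3]))
print([(round(q['conf'],2),q['uv'],int(q['region'].sum()),at_z(p,q['uv'],.012).round(3)) for t in ['piece1_mid','collar_knob'] for q in nets.trace(t,p)])
"
```

```text
[334.44564797 107.57260596]
{'t': 26.63, 'pos': [0.6439, -0.0148, 0.2989], 'xyaw': np.float64(97.7), 'shift': [-5.2, 3.95, -0.13], 'tilt': np.float64(0.26)}
[(0.7, [421.9, 135.0], 420, array([0.588, 0.125, 0.012])), (0.71, [285.3, 185.2], 819, array([ 0.689, -0.059,  0.012]))]
```

View pics/w11.png

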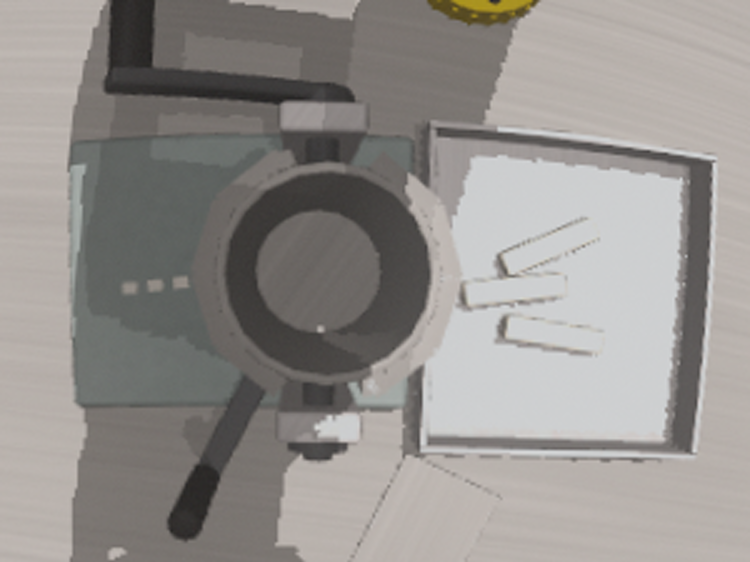

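The jar is upright and empty, and three sticks are in the tray. The knob top at (185,525) in the crop matches the expected place. Next I go down and turn the collar back.

Emit:
step_arm(
  travel=[
    [-2.6,2.0,0],
    [-2.6,2.0,0],
    [0,0,3.5],
    [0,0,3.5],
    [0,0,3.5],
    [0,0,3.5],
    [0,0,3.5],
    [0,0,3.5],
  ],
  turn=[
    [0,0,0],
    [0,0,0],
    [0,0,0],
    [0,0,0],
    [0,0,0],
    [0,0,0],
    [0,0,0],
    [0,0,0],
  ],
)

```text
time: 27.4
position: [0.6903, -0.0622, 0.0904]
eef_rot: [2.07, 2.363, -0.0]
ft_force: [0.8, -0.1, -0.1]
finger_gap: 0.405
```

Emit:
step_arm(
  travel=[
    [0,0,0],
    [0,0,0],
    [0,0,0],
    [0,0,0],
    [0,0,0],
    [0,0,0],
    [0,0,0],
    [0,0,0],
  ],
  turn=[
    [0,0,0],
    [0,0,0],
    [0,0,0],
    [0,0,0],
    [0,0,0],
    [0,0,0],
    [0,0,0],
    [0,0,0],
  ],
  grip=1,
  force=30,
)

```text
time: 28.07
position: [0.6878, -0.0615, 0.0889]
eef_rot: [-2.065, -2.36, 0.007]
ft_force: [-0.3, -0.4, -30.7]
finger_gap: 0.175
```

Emit:
step_arm(
  travel=[
    [-1.33,-0.82,0],
    [-1.22,-0.97,0],
    [-1.09,-1.12,0],
    [-0.94,-1.25,0],
    [-0.78,-1.35,0],
    [-0.6,-1.44,0],
    [0,0,0],
  ],
  turn=[
    [0,0,0],
    [0,0,0],
    [0,0,0],
    [0,0,0],
    [0,0,0],
    [0,0,0],
    [0,0,0],
  ],
)

```text
time: 28.65
position: [0.6264, -0.1298, 0.0915]
eef_rot: [-2.068, -2.358, 0.002]
ft_force: [-1.7, 5.3, -22.9]
finger_gap: 0.173
```

```bash
python3 -c "
from h import *
s=manip.get_state(); print(go([.5981,-.1396,.088]),s['ft_force'],s['finger_gap'])
"
```

```text
{'t': 28.65, 'pos': [0.6264, -0.1298, 0.0915], 'xyaw': np.float64(97.5), 'shift': [-0.6, -2.94, 0.36], 'tilt': np.float64(0.3)} [ -1.65627477   5.32045568 -22.86658197] 0.17259983582292893
```

Emit:
step_arm(
  travel=[
    [-0.4,-1.5,0],
    [-0.23,-1.5,0],
    [0,-0.3,0.1],
    [0,0,0],
    [0,0,0],
  ],
  turn=[
    [0,0,0],
    [0,0,0],
    [0,0,0],
    [0,0,0],
    [0,0,0],
  ],
)

```text
time: 29.07
position: [0.599, -0.1391, 0.0921]
eef_rot: [2.069, 2.363, 0.004]
ft_force: [1.8, 10.0, -14.8]
finger_gap: 0.173
```

```bash
python3 -c "
from h import *
s=manip.get_state(); print(go([.5981,-.1396,.088]),s['ft_force'],s['finger_gap'])
"
```

```text
{'t': 29.07, 'pos': [0.599, -0.1391, 0.0921], 'xyaw': np.float64(97.6), 'shift': [-0.03, -0.1, 0.41], 'tilt': np.float64(0.15)} [  1.77286553   9.98887686 -14.77016605] 0.17299989092430418
```

Emit:
step_arm(
  travel=[
    [0,-0.3,0],
    [0,0,0],
    [0,0,0],
  ],
  turn=[
    [0,0,0],
    [0,0,0],
    [0,0,0],
  ],
)

```text
time: 29.32
position: [0.5986, -0.1392, 0.0924]
eef_rot: [2.067, 2.36, 0.009]
ft_force: [10.6, 12.1, -21.5]
finger_gap: 0.175
```

Emit:
step_arm(
  travel=[
    [0,0.3,0],
    [0,0,0],
    [0,0,0],
    [0,0,0],
    [0,0,-1],
    [0,0,-3],
    [0,0,-3.8],
    [0,0,-3.8],
  ],
  turn=[
    [0,0,0],
    [0,0,0],
    [0,0,0],
    [0,0,0],
    [0,0,0],
    [0,0,0],
    [0,0,0],
    [0,0,0],
  ],
  grip=0.6,
)

```text
time: 29.98
position: [0.5979, -0.1405, 0.2081]
eef_rot: [-2.068, -2.363, 0.001]
ft_force: [0.9, 0.1, -0.3]
finger_gap: 0.396
```

Emit:
step_arm(
  travel=[
    [0,0,-4],
    [0,0,-4],
    [0,0,-2],
    [4,-0.4,0],
    [4,-0.4,0],
    [4,-0.4,0],
    [4,-0.4,0],
    [4,-0.4,0],
  ],
  turn=[
    [0,0,0],
    [0,0,0],
    [0,0,0],
    [0,0,0],
    [0,0,0],
    [0,0,0],
    [0,0,0],
    [0,0,0],
  ],
)

```text
time: 30.65
position: [0.5515, 0.0565, 0.3079]
eef_rot: [2.069, 2.363, 0.002]
ft_force: [0.4, 0.3, -1.0]
finger_gap: 0.4
```

Emit:
step_arm(
  travel=[
    [4,-0.4,0],
    [4,-0.4,0],
    [4,-0.4,0],
    [4,-0.4,0],
    [4,-0.4,0],
    [4,-0.4,0],
    [0,0,0],
    [0,0,0],
  ],
  turn=[
    [0,0,0],
    [0,0,0],
    [0,0,0],
    [0,0,0],
    [0,0,0],
    [0,0,0],
    [0,0,0],
    [0,0,0],
  ],
)

```text
time: 31.32
position: [0.4959, 0.2916, 0.3074]
eef_rot: [2.064, 2.368, 0.001]
ft_force: [0.3, -0.7, -1.0]
finger_gap: 0.402
```

```bash
cat >> h.py <<'E'
def strays(p,box):
    """white bars lying on the table inside world box: centre, long-axis yaw, length, width"""
    hsv=cv2.cvtColor(p['color'],cv2.COLOR_RGB2HSV); out=[]
    m=((hsv[...,2]>195)&(hsv[...,1]<18)).astype(np.uint8)
    n,l,st,ce=cv2.connectedComponentsWithStats(m)
    for k in range(1,n):
        if st[k,4]<40: continue
        cs=np.concatenate(cv2.findContours((l==k).astype(np.uint8),0,1)[0])[:,0]
        P=np.array([at_z(p,x,.012)[:2] for x in cs]); c=P.mean(0)
        if not(box[0]<c[0]<box[1] and box[2]<c[1]<box[3]): continue
        (c,wh,a)=cv2.minAreaRect((P*1000).astype(np.float32)); a=a if wh[0]>wh[1] else a+90
        out.append((np.round(c,1).tolist(),np.round(wh,1).tolist(),round(a%180,1),np.round(ce[k]).tolist(),int(st[k,4])))
    return out
E
python3 -c "
from h import *
p=cam('wrist'); save(p,'w12.png',(120,0,640,390),1.5); print(go([.532,.338,.05]))
print(strays(p,(.3,.75,.23,.6)))
print([(round(q['conf'],2),q['uv'],int(q['region'].sum()),at_z(p,q['uv'],.012).round(3)) for t in ['stray1_mid'] for q in nets.trace(t,p)])
"
```

```text
{'t': 31.37, 'pos': [0.4963, 0.2903, 0.3072], 'xyaw': np.float64(97.7), 'shift': [4.25, 4.16, 25.72], 'tilt': np.float64(0.04)}
[]
[(0.6, [351.6, 185.9], 436, array([0.532, 0.343, 0.012])), (0.56, [19.0, 109.2], 1462, array([ 0.451, -0.341,  0.012])), (0.42, [24.2, 185.3], 969, array([ 0.615, -0.337,  0.012])), (0.42, [405.5, 164.9], 391, array([0.489, 0.417, 0.012]))]
```

View pics/w12.png

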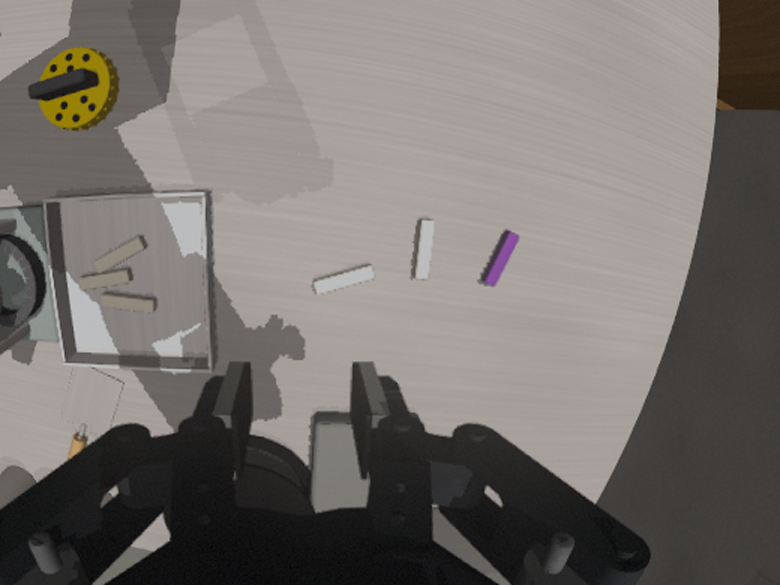

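The picture shows white strays at (343,279) and (423,249) in the crop, with the purple one at (500,258) left of the white ones' far side. Both white sticks still lie at the places first measured.

```bash
cat >> h.py <<'E'
def bars(p,z=.012):
    for r in nets.trace('stray1_mid',p):
        c0=at_z(p,r['uv'],z)
        if not(.3<c0[0]<.75 and .23<c0[1]<.6): continue
        u,v=np.round(r['uv']).astype(int); col=np.median(p['color'][r['region']],0)
        cs=np.concatenate(cv2.findContours(r['region'].astype(np.uint8),0,1)[0])[:,0]
        P=np.array([at_z(p,x,z)[:2] for x in cs]); (c,wh,a)=cv2.minAreaRect((P*1000).astype(np.float32)); a=a if wh[0]>wh[1] else a+90
        print('bar',np.round(c,1).tolist(),np.round(wh,1).tolist(),round(a%180,1),col,round(r['conf'],2))
E
python3 -c "
from h import *
p=cam('wrist'); bars(p)
u=lambda x,y:(120+x/1.5,y/1.5)
A=[at_z(p,u(*x),.012)[:2] for x in [(314,288),(373,268),(425,220),(421,278)]]; 
for a,b in (A[:2],A[2:]): print((a+b)/2,np.linalg.norm(a-b),np.degrees(np.arctan2(*(b-a)[::-1]))%180)
print(go([.532,.338,.05])); print(manip.get_state()['joints'].round(2))
"
```

```text
bar [531.9, 338.8] [15.9, 58.3] 115.0 [187. 188. 189.] 0.78
[0.53217508 0.33636323] 0.06111568993906551 117.16004558332962
[0.4924807  0.41011908] 0.0583043339934675 7.113298676903043
{'t': 31.52, 'pos': [0.497, 0.2887, 0.3068], 'xyaw': np.float64(97.5), 'shift': [4.44, 4.11, 25.68], 'tilt': np.float64(0.02)}
[ 0.51  0.27  1.67 -0.    1.2  -1.2 ]
```

Emit:
step_arm(
  travel=[
    [2.2,2.05,1],
    [2.2,2.05,1],
    [0,0,3],
    [0,0,3],
    [0,0,3],
    [0,0,3],
    [0,0,3],
    [0,0,3],
  ],
  turn=[
    [0,0,7.1],
    [0,0,7.1],
    [0,0,7.1],
    [0,0,7.1],
    [0,0,7.1],
    [0,0,7.1],
    [0,0,7.1],
    [0,0,7.1],
  ],
  grip=0.4,
)

```text
time: 32.18
position: [0.5351, 0.3351, 0.1054]
eef_rot: [2.949, 1.084, 0.001]
ft_force: [0.4, 0.4, 0.1]
finger_gap: 0.598
```

Emit:
step_arm(
  travel=[
    [0,0,0],
    [0,0,0],
    [0,0,0],
    [0,0,0],
  ],
  turn=[
    [0,0,7],
    [0,0,7],
    [0,0,0],
    [0,0,0],
  ],
)

```text
time: 32.52
position: [0.5351, 0.3356, 0.1066]
eef_rot: [3.055, 0.732, 0.0]
ft_force: [0.3, -0.6, -1.0]
finger_gap: 0.599
```

```bash
python3 -c "
from h import *
p=cam('wrist'); bars(p); print(go([.532,.338,.004],26)); save(p,'w13.png')
"
```

```text
bar [532.2, 340.7] [14.4, 60.4] 114.5 [188. 189. 181.] 0.83
{'t': 32.62, 'pos': [0.535, 0.3361, 0.107], 'xyaw': np.float64(27.0), 'shift': [-0.19, -0.3, 10.3], 'tilt': np.float64(0.05), 'rz': np.float64(1.0)}
```

Emit:
step_arm(
  travel=[
    [-0.1,-0.4,2.5],
    [0,0,2.5],
    [0,0,2.5],
    [0,0,2],
    [0,0,0.7],
    [0,0,0],
  ],
  turn=[
    [0,0,2.2],
    [0,0,0],
    [0,0,0],
    [0,0,0],
    [0,0,0],
    [0,0,0],
  ],
)

```text
time: 33.12
position: [0.5307, 0.339, 0.003]
eef_rot: [3.068, 0.672, -0.004]
ft_force: [-0.3, 0.5, -0.2]
finger_gap: 0.601
```

Emit:
step_arm(
  travel=[
    [0,0,0],
    [0,0,0],
    [0,0,0],
    [0,0,0],
    [0,0,0],
    [0,0,0],
    [0,0,0],
  ],
  turn=[
    [0,0,0],
    [0,0,0],
    [0,0,0],
    [0,0,0],
    [0,0,0],
    [0,0,0],
    [0,0,0],
  ],
  grip=1,
  force=40,
)

```text
time: 33.7
position: [0.5327, 0.3405, 0.0062]
eef_rot: [-3.068, -0.67, -0.004]
ft_force: [-1.4, -0.2, 7.4]
finger_gap: 0.144
```

```bash
python3 -c "
from h import *
s=manip.get_state(); print(go([.515,.155,.10]),s['ft_force'],s['finger_gap'])
"
```

```text
{'t': 33.7, 'pos': [0.5327, 0.3405, 0.0062], 'xyaw': np.float64(24.7), 'shift': [-9.32, 16.12, -9.41], 'tilt': np.float64(0.17)} [-1.41828587 -0.18243781  7.42156047] 0.144217207503666
```

Emit:
step_arm(
  travel=[
    [0,0,-2],
    [0,0,-3.7],
    [0,0,-3.7],
    [-1.86,3.22,0],
    [-1.86,3.22,0],
    [-1.86,3.22,0],
    [-1.86,3.22,0],
    [-1.86,3.22,0],
  ],
  turn=[
    [0,0,0],
    [0,0,0],
    [0,0,0],
    [0,0,0],
    [0,0,0],
    [0,0,0],
    [0,0,0],
    [0,0,0],
  ],
)

```text
time: 34.37
position: [0.5139, 0.1533, 0.0992]
eef_rot: [-3.069, -0.672, -0.002]
ft_force: [0.0, -0.5, -0.2]
finger_gap: 0.152
```

Emit:
step_arm(
  travel=[
    [0,0,0],
    [0,0,2.5],
    [0,0,2.5],
    [0,0,2.3],
    [0,0,0],
    [0,0,0],
  ],
  turn=[
    [0,0,0],
    [0,0,0],
    [0,0,0],
    [0,0,0],
    [0,0,0],
    [0,0,0],
  ],
)

```text
time: 34.87
position: [0.5137, 0.1547, 0.0252]
eef_rot: [3.069, 0.671, -0.003]
ft_force: [0.5, -0.2, 0.7]
finger_gap: 0.15
```

```bash
python3 -c "
from h import *
s=manip.get_state(); print(go([.515,.155,.025]),s['ft_force'],s['finger_gap'])
"
```

```text
{'t': 34.87, 'pos': [0.5137, 0.1547, 0.0252], 'xyaw': np.float64(24.6), 'shift': [0.13, 0.03, 0.02], 'tilt': np.float64(0.1)} [ 0.48841116 -0.23266295  0.66450065] 0.14991457570157862
```

Emit:
step_arm(
  travel=[
    [0,0,0],
    [0,0,0],
    [0,0,0],
    [0,0,-0.5],
    [0,0,-2],
    [0,0,-3],
    [0,0,-3],
    [0,0,0],
  ],
  turn=[
    [0,0,0],
    [0,0,0],
    [0,0,0],
    [0,0,0],
    [0,0,0],
    [0,0,0],
    [0,0,0],
    [0,0,0],
  ],
  grip=0.65,
)

```text
time: 35.53
position: [0.5176, 0.1557, 0.1163]
eef_rot: [-3.069, -0.67, -0.014]
ft_force: [0.3, 0.0, -0.7]
finger_gap: 0.351
```

Emit:
step_arm(
  travel=[
    [1.26,-3.47,-0.2],
    [1.26,-3.47,-0.2],
    [1.26,-3.47,-0.2],
    [1.26,-3.47,-0.2],
    [1.26,-3.47,-0.2],
    [1.26,-3.47,-0.2],
    [1.26,-3.47,-0.2],
    [0,0,0],
  ],
  turn=[
    [0,0,0],
    [0,0,0],
    [0,0,0],
    [0,0,0],
    [0,0,0],
    [0,0,0],
    [0,0,0],
    [0,0,-7],
  ],
  grip=0.4,
)

```text
time: 36.2
position: [0.4931, 0.4189, 0.1261]
eef_rot: [-3.019, -0.858, -0.007]
ft_force: [0.3, 0.8, -0.2]
finger_gap: 0.605
```

Emit:
step_arm(
  travel=[
    [0,0,0],
    [0,0,0],
    [0,0,0],
    [0,0,0],
    [0,0,0],
    [0,0,0],
    [0,0,0],
    [0,0,0],
  ],
  turn=[
    [0,0,-7.1],
    [0,0,-7.1],
    [0,0,-7.1],
    [0,0,-7.1],
    [0,0,-7.1],
    [0,0,-7.1],
    [0,0,-7.1],
    [0,0,-7.1],
  ],
)

```text
time: 36.87
position: [0.493, 0.4123, 0.125]
eef_rot: [2.245, 2.198, 0.001]
ft_force: [0.1, 0.2, -0.8]
finger_gap: 0.601
```

Emit:
step_arm(
  travel=[
    [0,0,0],
    [0,0,0],
    [0,0,0],
  ],
  turn=[
    [0,0,-7.1],
    [0,0,0],
    [0,0,0],
  ],
)

```text
time: 37.12
position: [0.4931, 0.4123, 0.1249]
eef_rot: [2.116, 2.322, 0.001]
ft_force: [0.2, -0.6, -0.1]
finger_gap: 0.6
```

```bash
python3 -c "
from h import *
p=cam('wrist'); bars(p); print(go([.4925,.413,.004],97.1)); save(p,'w14.png')
"
```

```text
{'t': 37.22, 'pos': [0.4931, 0.4122, 0.1247], 'xyaw': np.float64(95.3), 'shift': [0.08, -0.05, 12.07], 'tilt': np.float64(0.01), 'rz': np.float64(-1.8)}
```

```bash
python3 -c "
from h import *
q=cam('wrist'); print([(round(r['conf'],2),r['uv'],at_z(q,r['uv'],.012).round(3)) for r in nets.trace('stray2_mid',q)])
for n in ['scene','side']:
  p=cam(n)
  for t in ['stray2_mid','piece1_mid']: print(n,[(round(r['conf'],2),r['uv'],int(r['region'].sum()),at_z(p,r['uv'],.012).round(3)) for r in nets.trace(t,p)])
# colour check in wrist around predicted spot
c=proj(q,[.4925,.412,.012]).astype(int); print(c); g=q['color'][c[1]-40:c[1]+40:5,c[0]-60:c[0]+60:5].min(2); print(g)
"
```

```text
[(0.88, [325.7, 186.6], array([0.487, 0.416, 0.012])), (0.86, [414.1, 192.7], array([0.485, 0.495, 0.012])), (0.41, [52.9, 213.4], array([0.546, 0.096, 0.012]))]
scene [(0.53, [440.5, 365.4], 131, array([0.482, 0.498, 0.012])), (0.48, [241.9, 193.6], 692, array([ 0.623, -0.263,  0.012])), (0.32, [272.2, 124.5], 865, array([ 0.378, -0.462,  0.012])), (0.19, [296.0, 209.2], 1272, array([ 0.514, -0.107,  0.012]))]
scene [(0.51, [318.7, 275.9], 104, array([0.589, 0.118, 0.012])), (0.4, [321.4, 264.9], 93, array([0.563, 0.095, 0.012]))]
side [(0.62, [273.0, 188.4], 49, array([0.477, 0.39 , 0.012]))]
side [(0.7, [361.7, 236.8], 362, array([ 0.607, -0.049,  0.012]))]
[320 192]
[[149 149 149 148 147 147 148 147 148 148 148 150 150 149 151 150 150 149
  150 148 146 146 145 155]
 [146 146 147 148 149 149 150 149 149 151 149 124 143 141 133 148 146 147
  147 148 148 148 150 158]
 [145 147 149 149 149 148 148 150 148 147 148 155 178 179 149 146 147 148
  148 148 148 148 147 158]
 [149 150 148 148 148 148 147 147 146 145 145 156 179 178 151 146 146 145
  146 145 147 146 145 155]
 [150 149 149 150
[... 495 characters left out ...]
60 160 160 158 158 158 157 157 156 156 167 186 186 149 158 159 159
  157 157 158 156 157 157]
 [158 159 158 157 157 158 159 159 157 159 160 163 186 187 146 158 158 157
  157 155 156 156 156 155]
 [159 158 160 158 158 158 157 156 158 157 158 164 187 186 141 159 158 159
  158 158 159 158 160 159]
 [155 154 153 153 153 154 154 156 158 159 158 169 186 187 138 157 158 158
  159 159 159 160 159 159]
 [161 161 162 162 161 160 159 159 159 158 157 170 186 186 131 153 154 155
  156 156 158 157 157 156]
 [160 144 104 160 160 160 160 161 158 158 158 169 185 186  97 134 159 159
  160 159 161 160 157 156]
 [102 103 103 158 157 157 158 156 158 158 158 158 158 104 105 105 106 159
  159 158 157 155 156 157]]
```

Stray B sits upright in the image at about (324,191), 3–4 mm to the tool's +x side and parallel to the pads. Grip it.

Emit:
step_arm(
  travel=[
    [0.3,0,3],
    [0,0,3],
    [0,0,3],
    [0,0,2.2],
    [0,0,0.8],
    [0,0,0],
  ],
  turn=[
    [0,0,-0.5],
    [0,0,0],
    [0,0,0],
    [0,0,0],
    [0,0,0],
    [0,0,0],
  ],
)

```text
time: 38.12
position: [0.4915, 0.4142, 0.0022]
eef_rot: [-2.101, -2.335, 0.007]
ft_force: [0.2, -0.4, -0.1]
finger_gap: 0.601
```

Emit:
step_arm(
  travel=[
    [0,0,0],
    [0,0,0],
    [0,0,0],
    [0,0,0],
    [0,0,0],
    [0,0,0],
    [0,0,0],
  ],
  turn=[
    [0,0,0],
    [0,0,0],
    [0,0,0],
    [0,0,0],
    [0,0,0],
    [0,0,0],
    [0,0,0],
  ],
  grip=1,
)

```text
time: 38.7
position: [0.494, 0.4162, 0.0064]
eef_rot: [2.101, 2.335, 0.005]
ft_force: [0.3, -0.1, 6.5]
finger_gap: 0.151
```

```bash
python3 -c "
from h import *
s=manip.get_state(); print(go([.605,.172,.10]),s['ft_force'],s['finger_gap'])
"
```

```text
{'t': 38.7, 'pos': [0.494, 0.4162, 0.0064], 'xyaw': np.float64(96.0), 'shift': [-25.43, 8.5, -9.38], 'tilt': np.float64(0.19)} [ 0.2642478  -0.10962331  6.4719414 ] 0.15093438230091077
```

Emit:
step_arm(
  travel=[
    [0,0,-2],
    [0,0,-3.7],
    [0,0,-3.7],
    [-3.7,0.92,0],
    [-3.7,0.92,0],
    [-3.7,0.92,0],
    [-3.7,0.92,0],
    [-3.7,0.92,0],
  ],
  turn=[
    [0,0,0],
    [0,0,0],
    [0,0,0],
    [0,0,0],
    [0,0,0],
    [0,0,0],
    [0,0,0],
    [0,0,0],
  ],
)

```text
time: 39.37
position: [0.5585, 0.2347, 0.0994]
eef_rot: [2.1, 2.335, 0.002]
ft_force: [1.2, 0.8, -0.1]
finger_gap: 0.149
```

Emit:
step_arm(
  travel=[
    [-3.7,0.92,0],
    [-3.7,0.92,0],
    [0,0,2],
    [0,0,2.5],
    [0,0,2.3],
    [0,0,0],
    [0,0,0],
  ],
  turn=[
    [0,0,0],
    [0,0,0],
    [0,0,0],
    [0,0,0],
    [0,0,0],
    [0,0,0],
    [0,0,0],
  ],
)

```text
time: 39.95
position: [0.5833, 0.1642, 0.03]
eef_rot: [-2.101, -2.334, 0.003]
ft_force: [-0.1, -0.2, 0.0]
finger_gap: 0.149
```

```bash
python3 -c "
from h import *
s=manip.get_state(); print(go([.585,.165,.025]),s['ft_force'],s['finger_gap'])
"
```

```text
{'t': 39.95, 'pos': [0.5833, 0.1642, 0.03], 'xyaw': np.float64(96.0), 'shift': [0.06, 0.18, 0.5], 'tilt': np.float64(0.13)} [-0.10933161 -0.16305508  0.00926516] 0.1491262089883655
```

Emit:
step_arm(
  travel=[
    [0,0,0.3],
    [0,0,0],
    [0,0,0],
    [0,0,0],
    [0,0,-0.5],
    [0,0,-2],
    [0,0,-3.5],
    [0,0,-4],
  ],
  turn=[
    [0,0,0],
    [0,0,0],
    [0,0,0],
    [0,0,0],
    [0,0,0],
    [0,0,0],
    [0,0,0],
    [0,0,0],
  ],
  grip=0.75,
)

```text
time: 40.62
position: [0.5825, 0.1641, 0.1273]
eef_rot: [-2.1, -2.334, 0.005]
ft_force: [1.2, 0.0, 0.7]
finger_gap: 0.249
```

Emit:
step_arm(
  travel=[
    [0,0,-4],
    [0,0,-4],
    [0,0,-4],
    [0,0,-4],
    [0,0,-4],
    [-3.5,0,-4],
    [-3.5,0,0],
    [0,0,0],
  ],
  turn=[
    [0,0,0],
    [0,0,0],
    [0,0,0],
    [0,0,0],
    [0,0,0],
    [0,0,0],
    [0,0,0],
    [0,0,0],
  ],
)

```text
time: 41.28
position: [0.5919, 0.0985, 0.3626]
eef_rot: [2.1, 2.329, 0.005]
ft_force: [0.5, 0.4, -0.3]
finger_gap: 0.252
```

```bash
python3 -c "
from h import *
p=cam('wrist'); save(p,'w15.png',(60,0,580,390),1.5); s=p['state']; print(s['position'],s['ft_force'],s['time'])
f=lambda X:(np.round((proj(p,X)-[60,0])*1.5).tolist())
print('knob locked',f([.5985,-.1394,.12]),'cap',f([.607,-.313,.05]),'pin ends',[f([.571+x*.992+.068*.125,-.0145+x*.125-.068*.992,.172]) for x in(-.071,-.151)], 'trivet',f([.607,-.313,.008]))
print([(t,round(r['conf'],2),r['uv'],at_z(p,r['uv'],.035).round(3)) for t in ['cap','stray1_mid'] for r in nets.trace(t,p)])
"
```

```text
[0.59186093 0.09850982 0.3625822 ] [ 0.48428672  0.41018558 -0.25583533] 41.2833
knob locked [136.0, 231.0] cap [50.0, 221.0] pin ends [[157.0, 133.0], [155.0, 35.0]] trivet [70.0, 216.0]
[('cap', 0.83, [102.8, 149.4], array([ 0.613, -0.301,  0.035])), ('cap', 0.56, [301.0, 14.3], array([0.381, 0.047, 0.035])), ('stray1_mid', 0.78, [361.3, 109.7], array([0.52 , 0.152, 0.035])), ('stray1_mid', 0.55, [335.5, 148.0], array([0.582, 0.12 , 0.035]))]
```

View pics/w15.png

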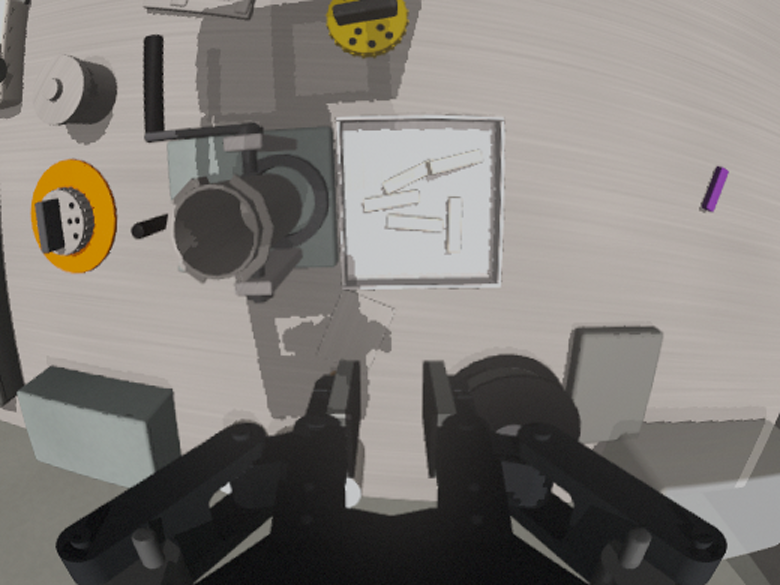

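All five sticks lie in the tray, at about (404,178), (455,162), (390,202), (415,223) and (454,225) in the crop. The knob is at (138,229) against an expected (136,231) for locked. The pin's pixels match jar upright, the cap is on the trivet, and no other white stick is about. The arm is clear, so I hand in.

```bash
python3 -c "
from workcell import manip
print(manip.sign_off())"
```

```text
the job is handed in; nothing more can be done
None
```

The whole job is done and handed in at about 41 s of the 210 s allowed. `sign_off` gave no verdict.

**What I did:** I unscrewed the cap (about 77° counter-clockwise) and set it right side up on the trivet. I then opened the collar, tipped the jar to its stop and poured out its three sticks. After that I brought the jar back upright, returned the collar to its locked mark, and carried the two white strays into the tray.

**Last checks (final wrist picture):**
- **Sticks:** five are in the tray: three from the jar and two strays. One stray may be resting partly on another stick. No other white stick shows on the cart.
- **Jar:** it looked empty when viewed from above after pouring, and the crank pin's place matches fully upright.
- **Collar:** the lever post is within about 1–2 mm of where it stood when locked at the start.
- **Cap:** it lies upright on the trivet. The network puts it about 13 mm from the trivet centre, inside the 35 mm limit, while the arm's reading when I let go was within 1 mm.
- **Other things:** the canister, yellow cap and purple stick look untouched. I did not measure the tape gun or the clamp at the end, but the arm never went near them.

**Disagreements on the way:** the network missed the second stray once and found it on the next look. The scene camera then missed it too and reported the purple stick instead. I placed it from the wrist picture. When I pressed the jar back upright, the fingers slid a few millimetres along the crank pin, so I checked the pin from above afterwards.

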